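# Put stripped gearbox parts away in their holders

## Task

Put the four stripped gearbox parts away in the holders that keep each kind: stand the steel pin upright in the flared pipe socket, lay the ball bearing flat in the round recess of the bearing seat, and stand both black rubber bushings upright side by side in the shallow rectangular tray. Each part has to be right down on the floor of its holder and let go; leave the spring and the jar where they are.

Things in the scene. Friction and masses are not known exactly. Their poses are not given: they have to be found in the camera images.
- pin: smooth plain steel pin, a cylinder 26 to 28 mm across and 90 mm tall, standing upright on the table at the start, 0.36 kg; origin at the centre of its underside, z up along the pin
- bearing: bright ball bearing ring, 62 mm outside diameter, 17 mm tall, 0.22 kg, lying flat (grip it across the outside, fingertips down near the table); origin at the centre of its underside, z up
- bush_1: one of two alike black rubber bushings (either may go to either end of the tray): round, waisted at mid-height, 40 mm across its two bulges and 50 mm tall, 0.16 kg, standing upright; origin at the centre of its underside, z up. The upper bulge is best gripped about 36 mm above the underside
- bush_2: the other black rubber bushing, the same as bush_1
- pin_socket: fixed upright steel pipe on a round bolted flange, screwed on a square timber offcut 80 mm wide and 70 mm high; the mouth at the top, 128 mm above the table, is flared to 48 mm inside, the bore below it is 36 mm wide and its floor lies 76 mm above the table; origin on the table under its centre, z up along the bore
- bearing_seat: fixed round steel dish 83 mm across on a square timber offcut 80 mm wide and 70 mm high; its recess is 78 mm wide at the rim, 82 mm above the table, narrows to 71 mm and has its floor 76 mm above the table; origin on the table under its centre, z up
- rubber_tray: fixed shallow grey pressed-steel tray on a timber offcut 70 mm high; rectangular, 118 mm along its x and 64 mm along its y outside, 114 x 60 mm inside, rim 87 mm and floor 73 mm above the table; two bushings fit side by side along its x; origin on the table under its centre, z up
- spring: bystander: bare steel coil spring, 44 mm across and 50 mm tall, standing loose; origin at the centre of its underside
- jar: bystander: pale jar with a black cap, 49 mm across and 90 mm tall, standing loose; origin at the centre of its underside
- lever_knob (a point): obstacle, does not move: top of the knob of the tall gear lever behind the left half of the work, 411 mm above the table, the knob 37 mm across; its lever leans away from it to the right down to a cast foot. Swing across in close to the robot, not over the knob
- shaft_left (a point): obstacle, does not move: top of the tallest gear shaft beside the parts on the left, 201 mm high, 46 mm across; more shafts up to 240 mm high stand in a row at the front edge of the table from here rightward to the vice; scattered fittings up to 30 mm high lie behind the parts
- shaft_right (a point): obstacle, does not move: top of a lone gear shaft on the right beside the vice, 216 mm high, 40 mm across; a holder may stand with its centre only about 90 mm from this shaft's axis, so open the gripper there across the line to the shaft, not towards it. The vice (130 mm high) and stacks of gears (up to 120 mm) stand round the holders on the right

How it is judged:
By the outcome, as a careful person would: the job done as asked, in the order asked, and still so for the second after the job is handed in, with the robot touching nothing.
It also fails if it takes over 128 s, if anything falls off the work surface, if the arm or the gripper's body presses on something with over 40 N, if the wrist force passes 120 N, or if a joint passes its speed limit or range.

## Robot

A 6-joint arm with a two-finger parallel gripper is mounted at the origin on a cart in front of the work surface, level with it; the furniture and walls round the work are solid. World frame = base frame: x ahead of the robot, y to its left, z up, the work surface at z = 0. Lengths are in mm, angles in degrees, forces in N, time in s.
With the tool pointing down it reaches from about 325 to 900 mm from the base axis. Payload 6.1 kg.
Tool frame: the origin (TCP) lies midway between the tips of the shut fingers; the grasp point (between the pads) lies 19 mm behind it; z points along the fingers, y is the direction in which the jaws open and shut (so a half turn about z gives the same grasp; the last joint's range is limited). The gripper opens to 87 mm and grips with 3 to 60 N. Pads are 19 mm wide; open, the fingers measure 117 mm over their backs; the gripper's body (75 mm by 190 mm) begins 51 mm behind the grasp point.
Start: joints at [-78.845, 12.628, 87.462, -0, 79.91, -7.225], TCP at [197.071, -593.109, 222.538] pointing down, gripper open.
Joint ranges: [-170.65, 170.65], [-52.31, 119.04], [5.05, 147.46], [-71.25, 251.25], [11.57, 151.72], [-153.62, 153.62]. Speed limits (degrees/s): [147.25, 147.25, 172.46, 180, 180, 180].

## Interface

Orientations are given as a 3x3 rotation matrix whose columns are the frame's x, y, z axes.
In Python, from cell import bot gives the robot as it stands.
- The arm moves only by the tool drive_tool, never from a script. Its arguments are lists of equal length, an entry for each row: "slide": the shift along the tool's x, y, z in units of 25 mm (1.0 is 25 mm), a list of three; "dr": the turn, a rotation vector about the tool's x, y, z in units of 6 degrees (1.0 is 6 degrees), a list of three; "fingers": the opening in per cent of the stroke, from 0 (shut) to 100 (fully open). In form: {"slide": [[tx, ty, tz], ...], "dr": [[wx, wy, wz], ...], "fingers": [fingers, ...]}. A call has 1 to 10 rows; each row is the pose to reach, as a shift and turn from the pose commanded when the call began, along the tool's axes at that moment; what a row does not reach only later rows make up. A row lasts 1/12 s, in which the tool goes at most 41.7 mm and 7.16 degrees, less where a joint would pass 70% of its speed; a pose out of reach is approached as far as the arm can. A call with a gripper value outside its range is refused whole. The fingers move at their own pace and stop on an object; "newtons" is the grip in N (left out, the last holds). Time passes only in rows, so rows that repeat a pose let the fingers close. It gives the time, the measured TCP pose, the force and the opening at its end, in the units of the state.
- bot.get_obs(): the state, without advancing time (a new reading comes with each control period).
- bot.camera(name): name is "scene" or "top" or "wrist"; returns a dict with "image" (384x512x3 uint8, blue, green, red), "z_map" (384x512 float32, mm along the optical axis (not along the pixel's ray), 0 where there is no reading), "mtx" (3x3 intrinsics, pixels), "rvec" (rotation vector, rad) and "tvec" (3), from world to camera coordinates, as OpenCV has them. Camera axes: x right, y down, z forward; pixel columns grow to the right and rows downward; lengths in mm; the calibration is good to about 2 mm. The wrist camera is an equidistant fisheye: a pixel r from the principal point sees the ray r / f radians off the axis. A picture is of the moment at which its call begins.
- bot.job_done(): hands the job in, once; it reports no verdict.
The state is a dict: "t": time; "joints": joint angles; "qvel": joint speeds; "joint_efforts": joint torques, N m; "eef_pos": TCP position; "eef_rot": TCP orientation; "contact_force": force on the tool from outside, world axes, zero at the start; "wrist_torque": the same for the moment, N m; "grip_width": finger opening in mm.
Only numpy, scipy, OpenCV 4.12 (cv2) and the standard library are available. Lean on these libraries where they do the work, as an engineer would, in place of code of your own. Each camera call takes 0.05 s, during which the arm holds its last target. There are 200 camera calls.

## Working session

There is one attempt and no reset: what is moved stays moved. The work goes in short steps, Python scripts to look and compute and a tool call to move; the robot and the scene stay as the last step left them, time stands still between calls to the robot, and variables do not carry over. Pictures are saved under pics/ and viewed, about 12 in all and at most 16, crops included, and the job is handed in when it is done.

Besides the shell and the picture viewer there is one more tool, called after "Request:" as a command line: name --argument value ..., lists and objects as JSON in quotes. drive_tool: Moves the arm, as the interface text tells. Its arguments: {"type":"object","properties":{"slide":{"type":"array","items":{"type":"array","items":{"type":"number"}}},"dr":{"type":"array","items":{"type":"array","items":{"type":"number"}}},"fingers":{"type":"array","items":{"type":"number"}},"newtons":{"type":"number"}},"required":["slide","dr","fingers"]}

```bash
ls; mkdir -p pics
cat > h.py <<'E'
import numpy as np, cv2
from cell import bot
def snap(n,fn):
    c=bot.camera(n); cv2.imwrite('pics/'+fn+'.png',c['image']); np.savez('pics/'+fn+'.npz',**c); return c
def load(fn): return dict(np.load('pics/'+fn+'.npz'))
def cloud(c):  # world points per pixel (pinhole)
    R=cv2.Rodrigues(c['rvec'])[0]; z=c['z_map']; h,w=z.shape
    u,v=np.meshgrid(np.arange(w),np.arange(h)); K=c['mtx']
    P=np.stack([(u-K[0,2])/K[0,0]*z,(v-K[1,2])/K[1,1]*z,z],-1)-c['tvec'].ravel()
    P=P@R; P[z==0]=np.nan; return P
E
python3 - <<'E'
from h import *
o=bot.get_obs(); print({k:np.round(v,2).tolist() for k,v in o.items()})
for n in ['top','scene']:
    c=snap(n,n+'0'); print(n,c['mtx'].round(1).tolist(),c['rvec'].ravel(),c['tvec'].ravel())
    cv2.imwrite(f'pics/{n}0b.png',cv2.resize(c['image'],(800,600),interpolation=cv2.INTER_CUBIC))
E
```

```text
pics
{'t': 0.0, 'joints': [-78.85, 12.67, 87.53, -0.0, 79.91, -7.23], 'qvel': [0.04, 0.02, -0.05, -0.0, 0.04, -0.03], 'joint_efforts': [-0.0, -49.46, -38.74, 0.07, 0.06, -0.0], 'eef_pos': [196.93, -592.5, 221.44], 'eef_rot': [[0.95, 0.32, -0.0], [0.32, -0.95, 0.0], [0.0, -0.0, -1.0]], 'contact_force': [0.0, 0.63, 0.11], 'wrist_torque': [0.01, -0.02, -0.0], 'grip_width': 87.24}
top [[401.1, 0.0, 257.8], [0.0, 401.1, 191.6], [0.0, 0.0, 1.0]] [ 1.85040441 -2.29475331  0.32047757] [  95.7955411   605.37474045 1511.46586734]
scene [[347.0, 0.0, 257.9], [0.0, 347.0, 184.6], [0.0, 0.0, 1.0]] [ 2.30211484  0.2189821  -0.11588539] [-559.23684227  111.64348817 1407.29092362]
```

View pics/top0b.png

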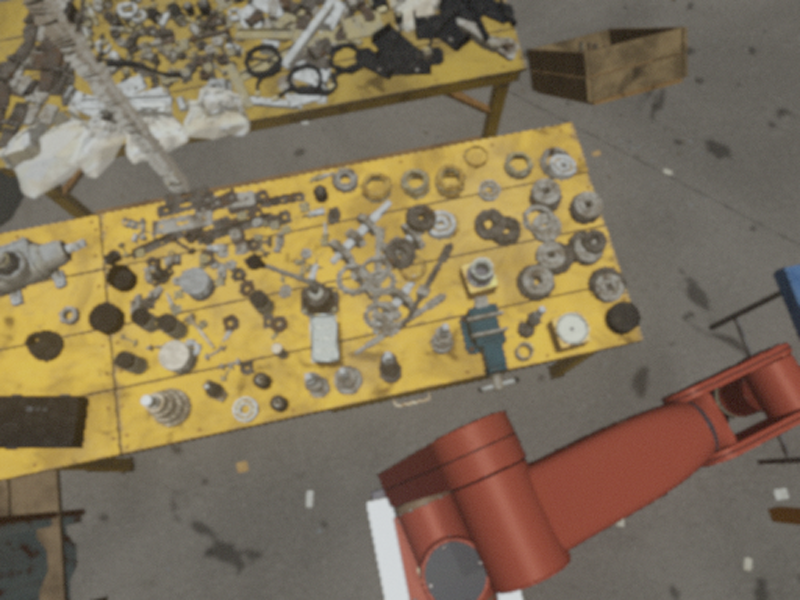

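View pics/scene0b.png

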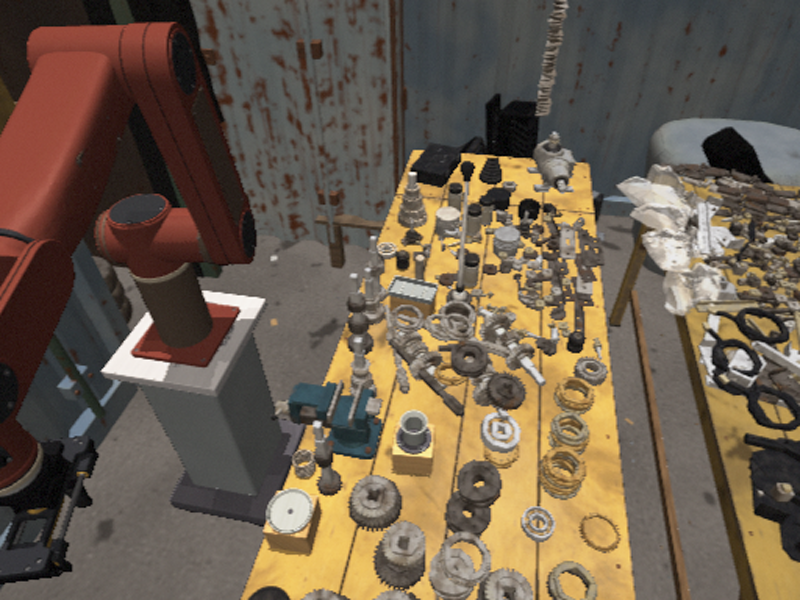

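Top view (800×600 scaled): bearing seat ≈(571,328), pipe socket ≈(481,272), tray ≈(325,338), and the parts ≈(210–280, 375–410). Next, a closer crop with measured world positions.

Run:
```python
from h import *
c=load('top0'); P=cloud(c)
x0,y0,x1,y1=85,205,285,280
im=cv2.resize(c['image'][y0:y1,x0:x1],None,fx=4,fy=4,interpolation=cv2.INTER_CUBIC)
z=np.nan_to_num(P[y0:y1,x0:x1,2]); zz=cv2.applyColorMap(np.clip(z,0,255).astype(np.uint8),cv2.COLORMAP_JET)
zz=cv2.resize(zz,None,fx=4,fy=4,interpolation=cv2.INTER_NEAREST)
cv2.imwrite('pics/crop1.png',np.vstack([im,zz])[:600])
for n,(u,v) in dict(seat=(571,328),sock=(481,272),tray=(325,338),bearing=(245,408),pin=(213,390),b1=(262,380),b2=(278,403),jar=(175,357),spring=(523,352)).items():
    print(n,P[int(v*.64),int(u*.64)].round(0))
```

```text
seat [ 453. -432.   84.]
sock [ 644. -245.   77.]
tray [559. 178.  76.]
bearing [439. 419.   5.]
pin [496. 480.  44.]
b1 [493. 357.  48.]
b2 [434. 331.  22.]
jar [593. 555.  69.]
spring [ 430. -315.   -1.]
```

View pics/crop1.png

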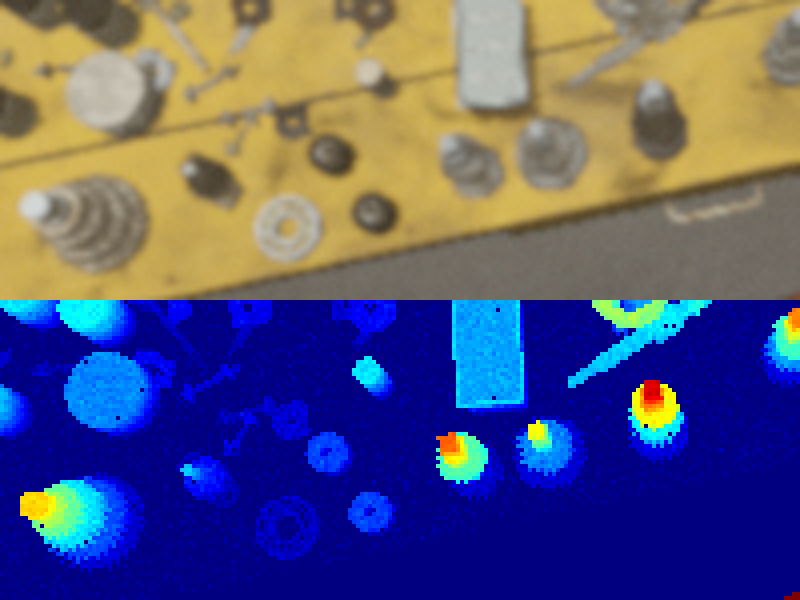

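The crop shows the pin top at (368,72), bushings at (330,152) and (375,213), bearing at (287,228) and tray at (492,50). Now I'll fit centres from the depth.

```bash
cat >> h.py <<'E'
def circ(P,ctr,rad,zlo,zhi):
    m=(np.hypot(P[...,0]-ctr[0],P[...,1]-ctr[1])<rad)&(P[...,2]>zlo)&(P[...,2]<zhi)
    Q=P[m][:,:2].astype(np.float32)
    if len(Q)<3: return None
    (x,y),r=cv2.minEnclosingCircle(Q); return np.round([x,y,r,*Q.mean(0),len(Q),np.median(P[m][:,2])],0)
E
python3 - <<'E'
from h import *
c=load('top0'); P=cloud(c)
def at(u,v): return P[205+v//4,85+u//4]
for n,(u,v) in dict(pin=(368,72),b1=(330,152),b2=(375,213),brg=(270,235),pinsh=(372,80)).items(): print(n,at(u,v).round(0))
p=at(368,72); print('pin',circ(P,p,40,75,100))
for q,zl,zh in ((at(330,152),38,58),(at(375,213),38,58),(at(270,235),8,25)): print(circ(P,q,60 if zl<30 else 35,zl,zh))
m=(P[...,0]>480)&(P[...,0]<640)&(P[...,1]>100)&(P[...,1]<260)&(P[...,2]>64)&(P[...,2]<95)
print('tray',cv2.minAreaRect(P[m][:,:2].astype(np.float32)),len(P[m]))
print('seat',circ(P,(453,-432),48,72,95)); print('sock',circ(P,(644,-245),60,110,140),circ(P,(644,-245),70,60,75))
# obstacles: tall things
m=(P[...,2]>140)&(P[...,0]>300)&(P[...,0]<1000)&(abs(P[...,1])<800)&(P[...,2]<500)
n,l,s,ce=cv2.connectedComponentsWithStats(m.astype(np.uint8))
for i in range(1,n):
    Q=P[l==i]
    if len(Q)>3: k=Q[:,2].argmax(); print(len(Q),Q[k].round(0),Q.min(0).round(0),Q.max(0).round(0))
s=load('scene0');S=cloud(s)
print('scene: pin',circ(S,p,40,80,100),'sock',circ(S,(640,-250),45,115,140),'seat',circ(S,(453,-432),48,74,95))
E
```

```text
pin [553. 299.  90.]
b1 [493. 357.  48.]
b2 [426. 324.  45.]
brg [432. 432.  20.]
pinsh [545. 297.  88.]
pin [557. 303.  14. 556. 301.  41.  90.]
[496. 359.  21. 495. 359.  77.  48.]
[429. 328.  20. 428. 327.  80.  47.]
[442. 436.  52. 437. 420. 171.  15.]
tray ((556.8995361328125, 156.96096801757812), (118.40115356445312, 121.97750091552734), 84.36459350585938) 523
seat [ 454. -431.   47.  451. -434.  321.   78.]
sock [ 640. -242.   28.  644. -245.   89.  125.] [ 640. -242.   54.  627. -234.  143.   70.]
36 [814. 378. 500.] [808. 356. 485.] [833. 384. 500.]
229 [676. 274. 414.] [654. 172. 142.] [687. 285. 414.]
70 [661.  13. 155.] [654. -12. 140.] [694.  52. 155.]
69 [641.  -6. 155.] [618. -18. 140.] [655.  48. 155.]
52 [ 490. -339.  219.] [ 478. -342.  140.] [ 496. -327.  219.]
39 [ 492. -110.  196.] [ 488. -116.  143.] [ 505. -100.  196.]
111 [456.  30. 240.] [432.  15. 140.] [473.  56. 240.]
17 [447. 143. 162.] [445. 142. 147.] [460. 154. 162.]
48 [456. 216. 204.] [438. 214. 141.] [459. 234. 204.]
64 [475. 603. 175.] [467. 583. 140.] [491. 612. 175.]
scene: pin [554. 299.  14. 555. 297.  24.  88.] sock [ 641. -244.   29.  638. -239.  140.  125.] seat [ 450. -434.   43.  448. -434.  581.   77.]
```

```bash
cat >> h.py <<'E'
def rel(*tg):
    """tg: (x,y,z,yaw) TCP goals in world; prints slide/dr in tool units from the pose now"""
    o=bot.get_obs(); R=np.array(o['eef_rot']); p=np.array(o['eef_pos'])
    print('t',round(o['t'],1),'pos',p.round(1),'yaw',round(np.degrees(np.arctan2(R[1,0],R[0,0])),1),'grip',round(o['grip_width'],1),'F',np.round(o['contact_force'],1),'tilt',R[:2,2].round(3),'j',np.round(o['joints'],0))
    for x,y,z,w in tg:
        w=np.radians(w); G=np.array([[np.cos(w),np.sin(w),0],[np.sin(w),-np.cos(w),0],[0,0,-1]])
        print('slide',(R.T@(np.array([x,y,z])-p)/25).round(2),'dr',(np.degrees(cv2.Rodrigues(R.T@G)[0].ravel())/6).round(2))
E
python3 - <<'E'
from h import *
for n in('top0','scene0'):
    P=cloud(load(n))
    m=(P[...,0]>470)&(P[...,0]<650)&(P[...,1]>100)&(P[...,1]<260)&(P[...,2]>68)&(P[...,2]<93)
    m=cv2.morphologyEx(m.astype(np.uint8),cv2.MORPH_OPEN,np.ones((9,9) if n=='top0' else (5,5)))
    k,l,s,ce=cv2.connectedComponentsWithStats(m); i=1+s[1:,4].argmax()
    print(n,cv2.minAreaRect(P[l==i][:,:2].astype(np.float32)),s[i],P[l==i].mean(0))
rel((480,260,330,0))
E
```

```text
Traceback (most recent call last):
ValueError: attempt to get argmax of an empty sequence
```

Run:
```python
from h import *
for n in('top0','scene0'):
    P=cloud(load(n))
    m=(P[...,0]>470)&(P[...,0]<650)&(P[...,1]>100)&(P[...,1]<260)&(P[...,2]>66)&(P[...,2]<95)
    m=cv2.morphologyEx(m.astype(np.uint8),cv2.MORPH_CLOSE,np.ones((3,3)))
    m=cv2.morphologyEx(m,cv2.MORPH_OPEN,np.ones((5,5)))
    k,l,s,ce=cv2.connectedComponentsWithStats(m)
    for i in range(1,k): Q=P[(l==i)&(P[...,2]>66)&(P[...,2]<95)];print(n,cv2.minAreaRect(Q[:,:2].astype(np.float32)),s[i],Q.mean(0))
rel((480,260,330,0))
```

```text
top0 ((559.47412109375, 182.53427124023438), (66.54568481445312, 120.36882781982422), 82.4605941772461) [198 201  18  31 518] [560.62766942 183.77684351  75.76658029]
scene0 ((557.4298095703125, 181.1167755126953), (70.99156188964844, 121.69884490966797), 83.36030578613281) [248 177  31  18 415] [557.13477044 182.59993401  75.8253059 ]
t 0.1 pos [ 197.  -592.6  221.5] yaw 18.4 grip 86.9 F [0.6 0.4 0.4] tilt [-0.     0.002] j [-79.  13.  88.   0.  80.  -7.]
slide [ 21.5  -28.8   -4.28] dr [-0.02  0.    3.06]
```

Request:
drive_tool --slide '[[0,0,-4.5],[0,0,-4.5],[0,0,-4.5],[0,0,-4.5]]' --dr '[[0,0,0],[0,0,1],[0,0,2],[0,0,3.1]]' --fingers '[100,100,100,100]'

```text
t: 0.43
eef_pos: [197.7, -595.7, 343.7]
eef_rot: [[1.0, -0.009, 0.002], [-0.009, -1.0, -0.012], [0.003, 0.012, -1.0]]
contact_force: [-0.5, -1.3, 1.2]
grip_width: 87.0
```

Request:
drive_tool --slide '[[5.5,-16,0.5],[5.5,-16,0.5],[5.5,-16,0.5],[5.5,-16,0.5],[5.5,-16,0.5],[5.5,-16,0.5],[5.5,-16,0.5],[5.5,-16,0.5],[5.5,-16,0.5],[5.5,-16,0.5]]' --dr '[[0,0,0],[0,0,0],[0,0,0],[0,0,0],[0,0,0],[0,0,0],[0,0,0],[0,0,0],[0,0,0],[0,0,0]]' --fingers '[100,100,100,100,100,100,100,100,100,100]'

```text
t: 1.27
eef_pos: [333.9, -197.8, 322.4]
eef_rot: [[1.0, -0.005, 0.0], [-0.005, -1.0, 0.0], [0.0, -0.0, -1.0]]
contact_force: [1.1, -0.7, -0.9]
grip_width: 87.3
```

Request:
drive_tool --slide '[[5.5,-16,0],[5.5,-16,0],[5.5,-16,0],[5.5,-16,0],[5.5,-16,0],[5.5,-16,0],[5.5,-16,0],[5.5,-16,0],[5.5,-16,0],[5.5,-16,0]]' --dr '[[0,0,0],[0,0,0],[0,0,0],[0,0,0],[0,0,0],[0,0,0],[0,0,0],[0,0,0],[0,0,0],[0,0,0]]' --fingers '[100,100,100,100,100,100,100,100,100,100]'

```text
t: 2.1
eef_pos: [470.9, 196.1, 322.3]
eef_rot: [[1.0, -0.003, -0.0], [-0.003, -1.0, -0.0], [-0.0, 0.0, -1.0]]
contact_force: [1.3, -1.3, -1.2]
grip_width: 87.1
```

Run:
```python
from h import *
rel((480,290,330,0))
```

```text
t 2.1 pos [470.9 196.1 322.3] yaw -0.2 grip 87.1 F [ 1.3 -1.3 -1.2] tilt [-0. -0.] j [ 14.  -6.  96.  -0.  90. 104.]
slide [ 0.35 -3.76 -0.31] dr [ 0.    0.   -0.03]
```

Request:
drive_tool --slide '[[0.5,-5.2,0],[0.5,-5.2,0],[0.5,-5.2,0],[0.5,-5.2,0],[0.5,-5.2,0],[0.5,-5.2,0]]' --dr '[[0,0,0],[0,0,0],[0,0,0],[0,0,0],[0,0,0],[0,0,0]]' --fingers '[100,100,100,100,100,100]'

```text
t: 2.6
eef_pos: [483.5, 323.6, 321.9]
eef_rot: [[1.0, -0.003, -0.001], [-0.003, -1.0, -0.001], [-0.001, 0.001, -1.0]]
contact_force: [-0.2, -0.5, 0.0]
grip_width: 87.5
```

```bash
cat >> h.py <<'E'
def fcloud(c):  # fisheye (equidistant) cloud
    R=cv2.Rodrigues(c['rvec'])[0]; z=c['z_map'].astype(float); h,w=z.shape; K=c['mtx']
    u,v=np.meshgrid(np.arange(w),np.arange(h)); a=(u-K[0,2])/K[0,0]; b=(v-K[1,2])/K[1,1]
    r=np.hypot(a,b)+1e-9; t=np.tan(np.minimum(r,1.55))/r
    P=(np.stack([a*t*z,b*t*z,z],-1)-c['tvec'].ravel())@R; P[z==0]=np.nan; return P
def proj(c,X):
    X=np.array(X,float).reshape(-1,1,3); return cv2.fisheye.projectPoints(X,c['rvec'].ravel().reshape(3,1).astype(float),c['tvec'].ravel().reshape(3,1).astype(float),c['mtx'].astype(float),np.zeros((4,1)))[0].reshape(-1,2)
E
python3 - <<'E'
from h import *
rel()
c=snap('wrist','w1'); P=fcloud(c); cv2.imwrite('pics/w1b.png',cv2.resize(c['image'],(800,600)))
print(c['mtx'].round(1).tolist(), 'cam',-cv2.Rodrigues(c['rvec'])[0].T@c['tvec'].ravel())
print('pin',circ(P,(555,300),30,80,100)); print('b1',circ(P,(495,359),32,38,58)); print('b2',circ(P,(428,327),32,38,58)); print('brg',circ(P,(437,420),45,8,25))
print(proj(c,[(555,300,90),(495,359,48),(428,327,48),(437,420,15)])*800/512)
E
```

```text
t 2.6 pos [483.5 323.6 321.9] yaw -0.2 grip 87.5 F [-0.2 -0.5  0. ] tilt [-0.001 -0.001] j [ 26.   4.  86.  -0.  90. 116.]
[[297.3, 0.0, 252.2], [0.0, 297.3, 190.2], [0.0, 0.0, 1.0]] cam [548.70185004 322.60768506 484.36041584]
pin [557. 299.  13. 556. 299. 305.  90.]
b1 [495. 358.  20. 496. 357. 536.  48.]
b2 [428. 325.  20. 430. 325. 502.  48.]
brg [435. 414.  32. 435. 413. 903.  16.]
[[419.94445193 175.37665844]
 [354.79203346 239.90611407]
 [388.99012163 308.13637233]
 [300.90198933 291.7013219 ]]
```

View pics/w1b.png

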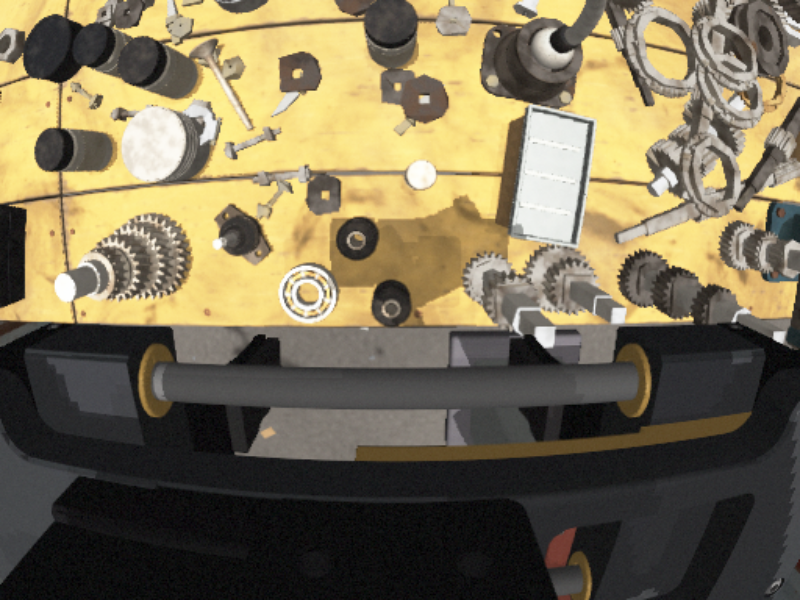

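The wrist view shows the pin at (420,175), bushings at (356,239) and (391,303), bearing at (308,292) and tray at (550,178). All of them agree with the computed positions, so I'll descend on the pin.

Request:
drive_tool --slide '[[1.86,0.46,4.9],[1.86,0.46,4.9],[1.86,0.46,4.9],[1.86,0.46,4.9],[2.92,0.98,8.5],[2.92,0.98,8.5],[2.92,0.98,8.5],[2.92,0.98,8.5],[2.92,0.98,9.5],[2.92,0.98,10.45]]' --dr '[[0,0,0],[0,0,0],[0,0,0],[0,0,0],[0,0,0],[0,0,0],[0,0,0],[0,0,0],[0,0,0],[0,0,0]]' --fingers '[100,100,100,100,100,100,100,100,100,100]'

```text
t: 3.48
eef_pos: [560.2, 300.1, 66.7]
eef_rot: [[1.0, -0.005, 0.008], [-0.005, -1.0, 0.003], [0.008, -0.003, -1.0]]
contact_force: [0.5, 0.0, -0.6]
grip_width: 87.1
```

Run:
```python
from h import *
P=fcloud(load('w1'))
m=(P[...,0]>470)&(P[...,0]<650)&(P[...,1]>100)&(P[...,1]<260)&(P[...,2]>66)&(P[...,2]<95)
m=cv2.morphologyEx(m.astype(np.uint8),cv2.MORPH_OPEN,np.ones((11,11)))
k,l,s,ce=cv2.connectedComponentsWithStats(m)
for i in range(1,k): Q=P[(l==i)];print(cv2.minAreaRect(Q[:,:2].astype(np.float32)),Q.mean(0))
rel((556.5,299,60,0))
```

```text
((558.8428955078125, 180.26930236816406), (67.61186218261719, 120.88155364990234), 82.93800354003906) [555.33853588 180.17777021  75.71158265]
t 3.5 pos [560.2 300.1  66.7] yaw -0.3 grip 87.1 F [ 0.5  0.  -0.6] tilt [0.008 0.003] j [ 21.  22.  93.   0.  64. 111.]
slide [-0.15  0.05  0.27] dr [-0.03 -0.07 -0.04]
```

Request:
drive_tool --slide '[[0,0,0],[0,0,0],[0,0,0],[0,0,0],[0,0,0],[0,0,0],[0,0,0],[0,0,0],[0,0,0],[0,0,0]]' --dr '[[0,0,0],[0,0,0],[0,0,0],[0,0,0],[0,0,0],[0,0,0],[0,0,0],[0,0,0],[0,0,0],[0,0,0]]' --fingers '[100,100,30,20,20,20,20,20,20,20]' --newtons 40

```text
t: 4.32
eef_pos: [556.8, 298.9, 61.4]
eef_rot: [[1.0, -0.004, -0.0], [-0.004, -1.0, -0.0], [-0.0, 0.0, -1.0]]
contact_force: [0.8, -0.2, 0.0]
grip_width: 41.8
```

Run:
```python
from h import *
rel()
```

```text
t 4.3 pos [556.8 298.9  61.4] yaw -0.2 grip 41.8 F [ 0.8 -0.2  0. ] tilt [-0. -0.] j [ 21.  23.  93.   0.  64. 111.]
```

Request:
drive_tool --slide '[[0,0,0],[0,0,0],[0,0,0],[0,0,0],[0,0,0],[0,0,0],[0,0,0],[0,0,0],[0,0,0],[0,0,0]]' --dr '[[0,0,0],[0,0,0],[0,0,0],[0,0,0],[0,0,0],[0,0,0],[0,0,0],[0,0,0],[0,0,0],[0,0,0]]' --fingers '[0,0,0,0,0,0,0,0,0,0]' --newtons 40

```text
t: 5.15
eef_pos: [556.7, 298.9, 61.4]
eef_rot: [[1.0, -0.004, -0.0], [-0.004, -1.0, 0.0], [-0.0, -0.0, -1.0]]
contact_force: [0.0, 1.1, -1.8]
grip_width: 25.0
```

Request:
drive_tool --slide '[[0,0,-1],[0,0,-2],[0,0,-3],[0,0,-4],[0,0,-4],[0,0,-4]]' --dr '[[0,0,0],[0,0,0],[0,0,0],[0,0,0],[0,0,0],[0,0,0]]' --fingers '[0,0,0,0,0,0]'

```text
t: 5.65
eef_pos: [557.8, 299.2, 162.9]
eef_rot: [[1.0, -0.004, 0.003], [-0.004, -1.0, 0.001], [0.003, -0.001, -1.0]]
contact_force: [-0.5, 0.4, -3.2]
grip_width: 25.0
```

Run:
```python
from h import *
rel((470,200,170,0),(642,-243,270,0))
```

```text
t 5.7 pos [557.8 299.2 162.9] yaw -0.2 grip 25.0 F [-0.5  0.4 -3.2] tilt [0.003 0.001] j [ 21.  16.  90.  -0.  74. 111.]
slide [-3.5   3.98 -0.3 ] dr [-0.01 -0.03 -0.04]
slide [ 3.46 21.67 -4.3 ] dr [-0.01 -0.03 -0.04]
```

Request:
drive_tool --slide '[[-1.5,-0.2,-0.2],[-3,-0.2,-1],[-3,-0.2,-3],[-3,-0.2,-5],[-3,-0.2,-7],[-3,1.0,-7],[-3,2.5,-7],[-3,4,-7],[-3,5.5,-7],[-3,7,-7]]' --dr '[[0,0,0],[0,0,0],[0,0,0],[0,0,0],[0,0,0],[0,0,0],[0,0,0],[0,0,0],[0,0,0],[0,0,0]]' --fingers '[0,0,0,0,0,0,0,0,0,0]'

```text
t: 6.48
eef_pos: [480.0, 122.6, 333.8]
eef_rot: [[1.0, -0.003, -0.004], [-0.003, -1.0, -0.001], [-0.004, 0.001, -1.0]]
contact_force: [1.1, -0.1, -3.5]
grip_width: 25.4
```

Request:
drive_tool --slide '[[0,1.5,0],[0,3,0],[0,4.5,0],[0.5,6,0],[1.5,7.2,0],[2.6,8.4,0],[3.7,9.5,0],[4.5,10.6,0],[5.4,11.8,0],[6,13,0]]' --dr '[[0,0,0],[0,0,0],[0,0,0],[0,0,0],[0,0,0],[0,0,0],[0,0,0],[0,0,0],[0,0,0],[0,0,0]]' --fingers '[0,0,0,0,0,0,0,0,0,0]'

```text
t: 7.32
eef_pos: [630.5, -202.6, 332.3]
eef_rot: [[1.0, -0.004, -0.004], [-0.004, -1.0, 0.002], [-0.004, -0.002, -1.0]]
contact_force: [0.3, 0.1, -2.6]
grip_width: 25.0
```

Run:
```python
from h import *
c=snap('wrist','w2'); P=fcloud(c); cv2.imwrite('pics/w2b.png',cv2.resize(c['image'],(800,600)))
print('sock rim',circ(P,(642,-243),45,112,140)); print('timber',circ(P,(642,-243),75,60,74)); 
rel((642,-243,240,0))
```

```text
sock rim [ 640. -246.   28.  638. -247.  896.  126.]
timber [ 640. -245.   54.  647. -240.  847.   70.]
t 7.4 pos [ 631.3 -208.8  330.6] yaw -0.5 grip 25.2 F [-2.6 -4.  -4.5] tilt [-0.005 -0.001] j [-25.  16.  72.  -0.  92.  65.]
slide [0.46 1.36 3.62] dr [ 0.01  0.05 -0.08]
```

View pics/w2b.png

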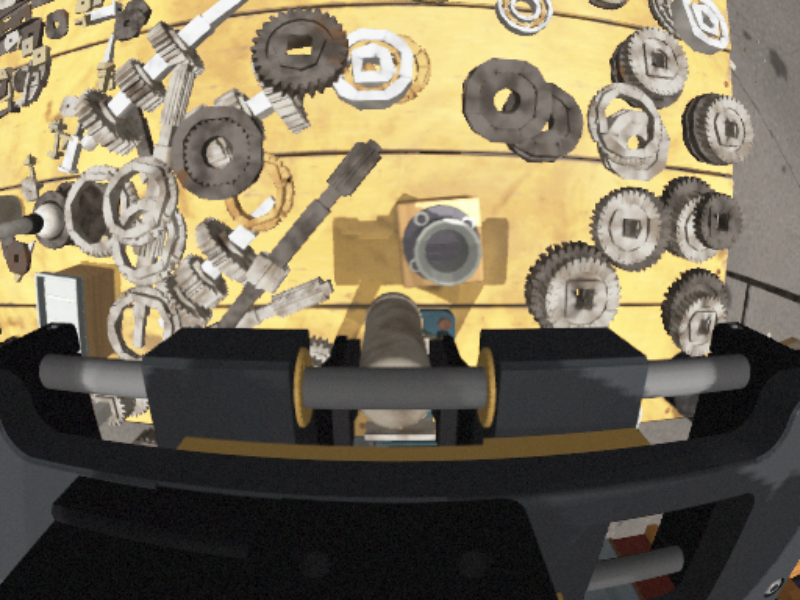

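The view is clear: socket mouth at (447,245), held pin hanging at about (392,310). Moving above the socket.

Request:
drive_tool --slide '[[0.2,0.5,0],[0.38,1.2,1],[0.38,1.44,2],[0.38,1.44,3],[0.38,1.44,4],[0.38,1.44,4.2],[0.38,1.44,4.2],[0.38,1.44,4.2],[0.38,1.44,4.2]]' --dr '[[0,0,0],[0,0,0],[0,0,0],[0,0,0],[0,0,0],[0,0,0],[0,0,0],[0,0,0],[0,0,0]]' --fingers '[0,0,0,0,0,0,0,0,0]'

```text
t: 8.12
eef_pos: [640.1, -237.6, 233.3]
eef_rot: [[1.0, -0.004, 0.002], [-0.004, -1.0, -0.001], [0.002, 0.001, -1.0]]
contact_force: [-0.0, 0.1, -3.1]
grip_width: 24.9
```

Run:
```python
from h import *
c=snap('wrist','w3'); P=fcloud(c); cv2.imwrite('pics/w3c.png',cv2.resize(c['image'][120:300,160:400],(800,600)))
print('sock rim',circ(P,(642,-243),35,115,135)); print('timber',circ(P,(642,-243),75,60,74)); 
rel((640.5,-244.5,200,0))
```

```text
sock rim [ 639. -246.   27.  645. -249. 1059.  126.]
timber [ 640. -245.   54.  655. -245. 1287.   70.]
t 8.2 pos [ 640.3 -237.7  233.9] yaw -0.2 grip 24.8 F [ 0.9 -0.7 -2.2] tilt [ 0.003 -0.002] j [-27.  20.  77.  -0.  83.  63.]
slide [0.   0.27 1.36] dr [ 0.02 -0.03 -0.03]
```

View pics/w3c.png

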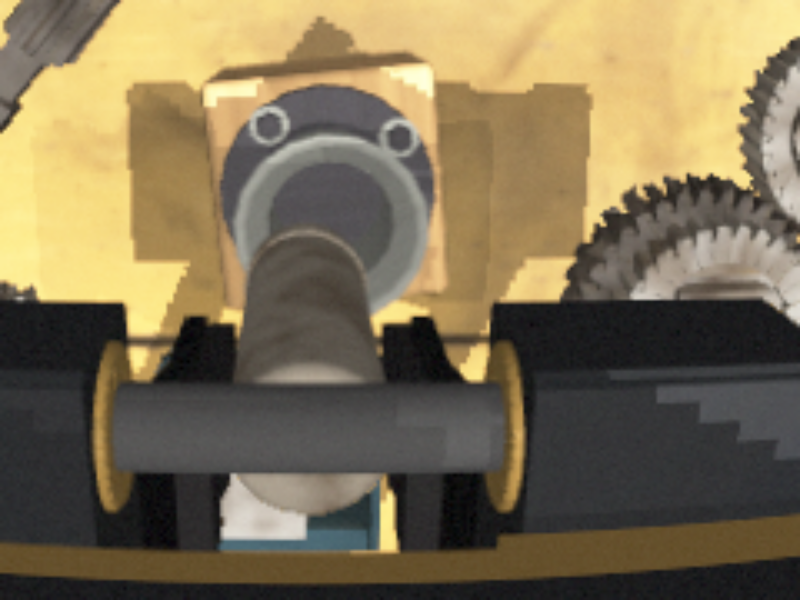

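The pin bottom at (305,240 in the crop) sits slightly left of and in front of the mouth centre (335,215). The correction is −8 mm in y, then I'll lower.

Request:
drive_tool --slide '[[0,0.3,0],[0,0.31,0.5],[0,0.31,1.0],[0,0.31,1.3],[0,0.31,1.5],[0,0.31,1.8],[0,0.31,2.1],[0,0.31,2.4],[0,0.31,2.7],[0,0.31,2.7]]' --dr '[[0,0,0],[0,0,0],[0,0,0],[0,0,0],[0,0,0],[0,0,0],[0,0,0],[0,0,0],[0,0,0],[0,0,0]]' --fingers '[0,0,0,0,0,0,0,0,0,0]'

```text
t: 9.0
eef_pos: [638.2, -244.6, 161.5]
eef_rot: [[1.0, -0.004, -0.003], [-0.004, -1.0, 0.002], [-0.003, -0.002, -1.0]]
contact_force: [-0.7, 0.3, -4.1]
grip_width: 25.0
```

Run:
```python
from h import *
rel((640,-245.5,138,0))
```

```text
t 9.0 pos [ 638.2 -244.6  161.5] yaw -0.2 grip 25.0 F [-0.7  0.3 -4.1] tilt [-0.003  0.002] j [-28.  23.  81.   0.  76.  63.]
slide [0.07 0.04 0.94] dr [-0.01  0.03 -0.04]
```

Request:
drive_tool --slide '[[0.05,0.04,0.2],[0.05,0.04,0.4],[0.05,0.04,0.6],[0.05,0.04,0.75],[0.05,0.04,0.85],[0.05,0.04,0.92],[0.05,0.04,0.92]]' --dr '[[0,0,0],[0,0,0],[0,0,0],[0,0,0],[0,0,0],[0,0,0],[0,0,0]]' --fingers '[0,0,0,0,0,0,0]'

```text
t: 9.58
eef_pos: [640.3, -246.0, 140.5]
eef_rot: [[1.0, -0.004, -0.001], [-0.004, -1.0, 0.0], [-0.001, -0.0, -1.0]]
contact_force: [-0.1, -0.8, -2.9]
grip_width: 25.1
```

Run:
```python
from h import *
rel((640,-245.5,138,0))
```

```text
t 9.6 pos [ 640.3 -246.   140.5] yaw -0.2 grip 25.1 F [-0.1 -0.8 -2.9] tilt [-0.001  0.   ] j [-28.  24.  82.   0.  74.  63.]
slide [-0.01 -0.02  0.1 ] dr [-0.    0.01 -0.04]
```

Request:
drive_tool --slide '[[0,0,0.05],[0,0,0.1],[0,0,0.13],[0,0,0.15],[0,0,0.15]]' --dr '[[0,0,0],[0,0,0],[0,0,0],[0,0,0],[0,0,0]]' --fingers '[0,0,0,0,0]'

```text
t: 10.0
eef_pos: [640.6, -246.2, 137.4]
eef_rot: [[1.0, -0.004, 0.0], [-0.004, -1.0, -0.0], [0.0, 0.0, -1.0]]
contact_force: [0.4, -0.5, -2.8]
grip_width: 25.2
```

Request:
drive_tool --slide '[[0,0,0],[0,0,0],[0,0,0],[0,0,0],[0,0,0],[0,0,0],[0,0,0],[0,0,0]]' --dr '[[0,0,0],[0,0,0],[0,0,0],[0,0,0],[0,0,0],[0,0,0],[0,0,0],[0,0,0]]' --fingers '[70,70,70,70,70,70,70,70]'

```text
t: 10.67
eef_pos: [640.5, -246.2, 137.3]
eef_rot: [[1.0, -0.004, 0.0], [-0.004, -1.0, -0.0], [0.0, 0.0, -1.0]]
contact_force: [-0.2, 0.0, -0.2]
grip_width: 59.8
```

Request:
drive_tool --slide '[[0,0,-1],[0,0,-2],[0,0,-3.5],[0,0,-5],[0,0,-6],[0,0,-7],[0,0,-7],[0,0,-7],[0,0,-7]]' --dr '[[0,0,0],[0,0,0],[0,0,0],[0,0,0],[0,0,0],[0,0,0],[0,0,0],[0,0,0],[0,0,0]]' --fingers '[100,100,100,100,100,100,100,100,100]'

```text
t: 11.42
eef_pos: [640.2, -246.0, 311.1]
eef_rot: [[1.0, -0.004, -0.001], [-0.004, -1.0, 0.001], [-0.001, -0.001, -1.0]]
contact_force: [-0.0, -0.2, -0.8]
grip_width: 87.0
```

Run:
```python
from h import *
c=snap('wrist','w4'); P=fcloud(c)
print('pin top',circ(P,(640,-245),24,150,185)); 
rel((430,412,340,90))
```

```text
pin top [ 641. -247.   13.  642. -247.  503.  166.]
t 11.5 pos [ 639.8 -245.8  310.1] yaw -0.2 grip 87.1 F [-0.6 -0.  -0.4] tilt [-0.003  0.001] j [-28.  19.  71.  -0.  91.  63.]
slide [ -8.5  -26.28  -1.14] dr [-3.000e-02  1.000e-02 -1.504e+01]
```

The pin top reads 166 mm, so it stands upright on the floor (76+90). On to the bearing.

Request:
drive_tool --slide '[[-0.5,-1.3,-0.8],[-1.0,-2.6,-0.8],[-1.5,-3.9,-0.8],[-2,-5.2,-0.8],[-2.5,-6.5,-0.8],[-3,-7.8,-0.8],[-3.4,-9.1,-0.8],[-3.8,-10.4,-0.8],[-4.2,-11.7,-0.8],[-4.6,-13.1,-0.8]]' --dr '[[0,0,-1],[0,0,-2],[0,0,-3],[0,0,-4],[0,0,-5],[0,0,-6],[0,0,-7],[0,0,-8],[0,0,-9],[0,0,-10]]' --fingers '[100,100,100,100,100,100,100,100,100,100]'

```text
t: 12.3
eef_pos: [525.2, 82.9, 330.0]
eef_rot: [[0.499, 0.866, -0.003], [0.866, -0.499, -0.0], [-0.002, -0.003, -1.0]]
contact_force: [1.5, 0.6, 0.2]
grip_width: 86.8
```

Run:
```python
from h import *
P=fcloud(load('w1'))
m=(P[...,0]>335)&(P[...,0]<535)&(P[...,1]>370)&(P[...,1]<520)&(P[...,2]>25)
Q=P[m]; 
for lo in (25,50,70,90): q=Q[Q[:,2]>lo]; print(lo,len(q), q.min(0).round() if len(q) else '',q.max(0).round() if len(q) else '')
rel((435,400,330,90))
```

```text
25 13053 [466. 370.  25.] [529. 503. 444.]
50 12567 [466. 370.  51.] [521. 488. 444.]
70 12527 [466. 370.  70.] [521. 488. 444.]
90 12479 [466. 370. 321.] [521. 418. 444.]
t 12.3 pos [525.2  82.9 330. ] yaw 60.0 grip 86.8 F [1.5 0.6 0.2] tilt [-0.003 -0.   ] j [ 0. -3. 93. -0. 91. 30.]
slide [ 9.19 -9.46  0.01] dr [-0.03  0.01 -4.99]
```

Request:
drive_tool --slide '[[1,-1,0],[2.2,-2.2,0],[3.4,-3.5,0],[4.6,-4.8,0],[5.8,-6,0],[7,-7.2,0],[8.2,-8.4,0],[9.2,-9.5,0],[9.2,-9.5,0],[9.2,-9.5,0]]' --dr '[[0,0,-0.6],[0,0,-1.3],[0,0,-2],[0,0,-2.6],[0,0,-3.3],[0,0,-4],[0,0,-4.5],[0,0,-5],[0,0,-5],[0,0,-5]]' --fingers '[100,100,100,100,100,100,100,100,100,100]'

```text
t: 13.13
eef_pos: [435.4, 401.7, 329.6]
eef_rot: [[-0.0, 1.0, -0.003], [1.0, 0.0, -0.002], [-0.002, -0.003, -1.0]]
contact_force: [-0.2, 0.1, -0.6]
grip_width: 87.0
```

Run:
```python
from h import *
c=snap('wrist','w5'); P=fcloud(c); cv2.imwrite('pics/w5b.png',cv2.resize(c['image'],(800,600)))
print('brg',circ(P,(435,414),42,8,25)); 
for lo,hi in ((30,60),(60,75),(75,100),(100,180)):
    Q=P[(P[...,0]>335)&(P[...,0]<535)&(P[...,1]>370)&(P[...,1]<530)&(P[...,2]>lo)&(P[...,2]<hi)]; print(lo,len(Q),Q.min(0).round() if len(Q) else '',Q.max(0).round() if len(Q) else '')
rel((435,414,150,90))
```

```text
brg [435. 414.  31. 435. 413. 860.  16.]
30 450 [480. 370.  30.] [518. 503.  57.]
60 18 [493. 478.  61.] [501. 489.  74.]
75 47 [494. 480.  76.] [503. 488.  87.]
100 0  
t 13.2 pos [436.3 400.2 330. ] yaw 89.9 grip 87.1 F [ 0.8  0.4 -0.9] tilt [-0.003 -0.003] j [35.  6. 84. -0. 91. 35.]
slide [ 0.57 -0.03  7.2 ] dr [-0.03  0.02 -0.02]
```

View pics/w5b.png

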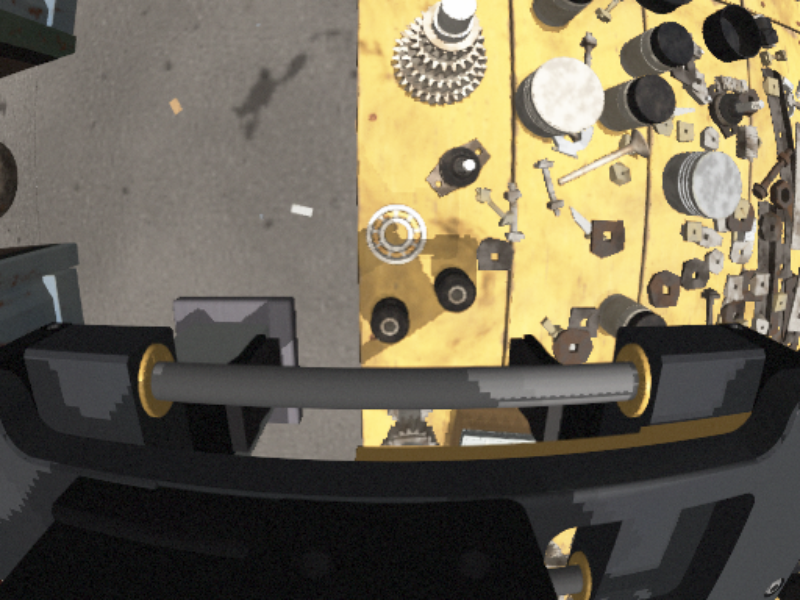

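Bearing at (397,234), clear of its neighbours; it measures (435,414), r 31. Descending.

Request:
drive_tool --slide '[[0.4,-0.04,1.4],[0.56,-0.04,2.8],[0.56,-0.04,4.3],[0.56,-0.04,5.8],[0.56,-0.04,7.3],[0.56,-0.04,8.8],[0.56,-0.04,10.2],[0.56,-0.04,11.4],[0.56,-0.04,12],[0.56,-0.04,12.2]]' --dr '[[0,0,0],[0,0,0],[0,0,0],[0,0,0],[0,0,0],[0,0,0],[0,0,0],[0,0,0],[0,0,0],[0,0,0]]' --fingers '[100,100,100,100,100,100,100,100,100,100]'

```text
t: 14.02
eef_pos: [434.4, 409.9, 22.6]
eef_rot: [[0.007, 1.0, -0.006], [1.0, -0.007, -0.005], [-0.005, -0.006, -1.0]]
contact_force: [0.1, -0.4, -0.7]
grip_width: 87.3
```

Request:
drive_tool --slide '[[0,0,0.2],[0,0,0.4],[0,0,0.5],[0,0,0.55],[0,0,0.55]]' --dr '[[0,0,0],[0,0,0],[0,0,0],[0,0,0],[0,0,0]]' --fingers '[100,100,100,100,100]'

```text
t: 14.43
eef_pos: [437.0, 414.4, 14.4]
eef_rot: [[0.004, 1.0, 0.001], [1.0, -0.004, 0.001], [0.001, 0.001, -1.0]]
contact_force: [-0.2, -0.3, 0.9]
grip_width: 86.8
```

Run:
```python
from h import *
rel((435,414,9,90))
```

```text
t 14.4 pos [437.  414.4  14.4] yaw 89.8 grip 86.8 F [-0.2 -0.3  0.9] tilt [0.001 0.001] j [36. 23. 99. -0. 58. 36.]
slide [-0.02 -0.08  0.22] dr [ 0.01 -0.01 -0.04]
```

Request:
drive_tool --slide '[[0,-0.06,0.1],[0,-0.06,0.2],[0,-0.06,0.2],[0,-0.06,0.2],[0,-0.06,0.2],[0,-0.06,0.2],[0,-0.06,0.2],[0,-0.06,0.2],[0,-0.06,0.2],[0,-0.06,0.2]]' --dr '[[0,0,0],[0,0,0],[0,0,0],[0,0,0],[0,0,0],[0,0,0],[0,0,0],[0,0,0],[0,0,0],[0,0,0]]' --fingers '[100,100,90,60,50,50,50,50,50,50]' --newtons 35

```text
t: 15.27
eef_pos: [435.0, 414.1, 8.6]
eef_rot: [[0.004, 1.0, 0.0], [1.0, -0.004, 0.0], [0.0, 0.0, -1.0]]
contact_force: [0.5, 0.2, 0.9]
grip_width: 60.4
```

Run:
```python
from h import *
rel((435,414,9,90))
```

```text
t 15.3 pos [435.  414.1   8.6] yaw 89.8 grip 60.4 F [0.5 0.2 0.9] tilt [0. 0.] j [36. 23. 99. -0. 57. 36.]
slide [-0.01 -0.   -0.02] dr [ 0.   -0.   -0.04]
```

Request:
drive_tool --slide '[[0,0,-0.5],[0,0,-1.5],[0,0,-3],[0,0,-4.6],[0,0,-6.2],[0,0,-7.8],[0,0,-9.4],[0,0,-11],[0,0,-12.6],[0,0,-13]]' --dr '[[0,0,0],[0,0,0],[0,0,0],[0,0,0],[0,0,0],[0,0,0],[0,0,0],[0,0,0],[0,0,0],[0,0,0]]' --fingers '[40,40,40,40,40,40,40,40,40,40]'

```text
t: 16.1
eef_pos: [436.4, 415.3, 342.9]
eef_rot: [[0.004, 1.0, 0.01], [1.0, -0.004, 0.007], [0.007, 0.01, -1.0]]
contact_force: [0.0, 0.8, -0.4]
grip_width: 60.5
```

Run:
```python
from h import *
rel((452,-432,330,70))
```

```text
t 16.1 pos [436.4 415.3 342.9] yaw 89.8 grip 60.5 F [ 0.   0.8 -0.4] tilt [0.01  0.007] j [36.  6. 82.  0. 91. 36.]
slide [-33.89   0.75   0.28] dr [ 0.08 -0.08  3.3 ]
```

Request:
drive_tool --slide '[[-0.8,0,0],[-2,0,0],[-3.5,0,0],[-5,0,0],[-6.5,0,0],[-8,0,0],[-9.5,0.1,0],[-11,0.1,0],[-12.5,0.2,0],[-14,0.2,0]]' --dr '[[0,0,0],[0,0,0],[0,0,0],[0,0,0],[0,0,0],[0,0,0],[0,0,0],[0,0,0],[0,0,0],[0,0,0]]' --fingers '[40,40,40,40,40,40,40,40,40,40]'

```text
t: 16.93
eef_pos: [437.7, 62.4, 333.2]
eef_rot: [[0.003, 1.0, -0.0], [1.0, -0.003, -0.0], [-0.0, -0.0, -1.0]]
contact_force: [0.0, -0.2, -2.0]
grip_width: 60.2
```

Request:
drive_tool --slide '[[-1.5,0,0],[-3,0,0],[-4.5,0.1,0],[-6,0.1,0],[-7.5,0.2,0],[-9,0.2,0],[-10.5,0.2,0],[-12,0.3,0],[-13.5,0.3,0],[-15,0.3,0]]' --dr '[[0,0,0],[0,0,0],[0,0,0.3],[0,0,0.6],[0,0,1],[0,0,1.4],[0,0,1.8],[0,0,2.3],[0,0,2.8],[0,0,3.3]]' --fingers '[40,40,40,40,40,40,40,40,40,40]'

```text
t: 17.77
eef_pos: [443.7, -312.4, 333.0]
eef_rot: [[0.345, 0.939, -0.001], [0.939, -0.345, 0.001], [0.001, -0.001, -1.0]]
contact_force: [0.7, -0.1, -2.3]
grip_width: 60.5
```

Run:
```python
from h import *
rel((452,-380,330,70),(452,-432,330,70))
```

```text
t 17.8 pos [ 443.7 -312.4  333. ] yaw 69.8 grip 60.5 F [ 0.7 -0.1 -2.3] tilt [-0.001  0.001] j [-43.  -2.  91.   0.  91. -23.]
slide [-2.42  1.24  0.12] dr [-0.01 -0.01 -0.03]
slide [-4.37  1.96  0.12] dr [-0.01 -0.01 -0.03]
```

The wrist camera would sit on the shaft_right side at this yaw, so I'll turn the tool half round to put it on the far side, staying high.

Request:
drive_tool --slide '[[-0.5,0.2,0],[-1,0.4,0],[-1.5,0.6,0],[-2,0.9,0],[-2.5,1.2,0],[-3,1.4,0],[-3.5,1.6,0],[-4,1.8,0],[-4.3,1.9,0],[-4.3,1.9,0]]' --dr '[[0,0,1.1],[0,0,2.2],[0,0,3.3],[0,0,4.4],[0,0,5.5],[0,0,6.6],[0,0,7.7],[0,0,8.8],[0,0,9.9],[0,0,11]]' --fingers '[40,40,40,40,40,40,40,40,40,40]'

```text
t: 18.6
eef_pos: [451.5, -429.3, 332.3]
eef_rot: [[0.998, 0.062, -0.002], [0.062, -0.998, 0.001], [-0.001, -0.001, -1.0]]
contact_force: [0.2, -0.3, -2.5]
grip_width: 60.4
```

Request:
drive_tool --slide '[[0,0,0],[0,0,0],[0,0,0],[0,0,0],[0,0,0],[0,0,0],[0,0,0],[0,0,0],[0,0,0],[0,0,0]]' --dr '[[0,0,1.1],[0,0,2.2],[0,0,3.3],[0,0,4.4],[0,0,5.5],[0,0,6.6],[0,0,7.7],[0,0,8.8],[0,0,9.9],[0,0,11]]' --fingers '[40,40,40,40,40,40,40,40,40,40]'

```text
t: 19.43
eef_pos: [452.0, -427.7, 332.8]
eef_rot: [[0.464, -0.886, -0.001], [-0.886, -0.464, 0.001], [-0.002, 0.0, -1.0]]
contact_force: [-0.6, -0.4, -2.6]
grip_width: 60.5
```

Request:
drive_tool --slide '[[0,0,0],[0,0,0],[0,0,0],[0,0,0],[0,0,0],[0,0,0],[0,0,0],[0,0,0],[0,0,0],[0,0,0]]' --dr '[[0,0,1.1],[0,0,2.2],[0,0,3.3],[0,0,4.4],[0,0,5.5],[0,0,6.6],[0,0,6.6],[0,0,6.6],[0,0,6.6],[0,0,6.6]]' --fingers '[40,40,40,40,40,40,40,40,40,40]'

```text
t: 20.27
eef_pos: [452.3, -428.1, 333.3]
eef_rot: [[-0.199, -0.98, -0.0], [-0.98, 0.199, 0.0], [-0.0, 0.0, -1.0]]
contact_force: [0.3, -0.2, -1.7]
grip_width: 60.7
```

Run:
```python
from h import *
c=snap('wrist','w6'); P=fcloud(c); cv2.imwrite('pics/w6b.png',cv2.resize(c['image'],(800,600)))
print('seat',circ(P,(452,-432),47,73,92),circ(P,(452,-432),47,79,92)); print('timber',circ(P,(452,-432),75,60,73))
Q=P[(np.hypot(P[...,0]-487,P[...,1]+337)<35)&(P[...,2]>100)&(P[...,2]<250)]; print(len(Q),Q.min(0) if len(Q) else 0,Q.max(0) if len(Q) else 0)
rel((452,-432,150,-103))
```

```text
seat [ 449. -437.   41.  449. -440. 2346.   77.] [ 449. -437.   41.  449. -444.  367.   82.]
timber [ 450. -436.   55.  442. -454.  352.   70.]
225 [ 467.73083876 -356.4410708   100.40050555] [ 495.85774961 -341.98180894  131.31285238]
t 20.3 pos [ 452.3 -428.2  333.3] yaw -101.5 grip 60.6 F [ 0.1  0.7 -2.3] tilt [-0.  0.] j [-51.  10.  79.  -0.  91. 141.]
slide [ 0.15 -0.02  7.33] dr [0.   0.   0.25]
```

View pics/w6b.png

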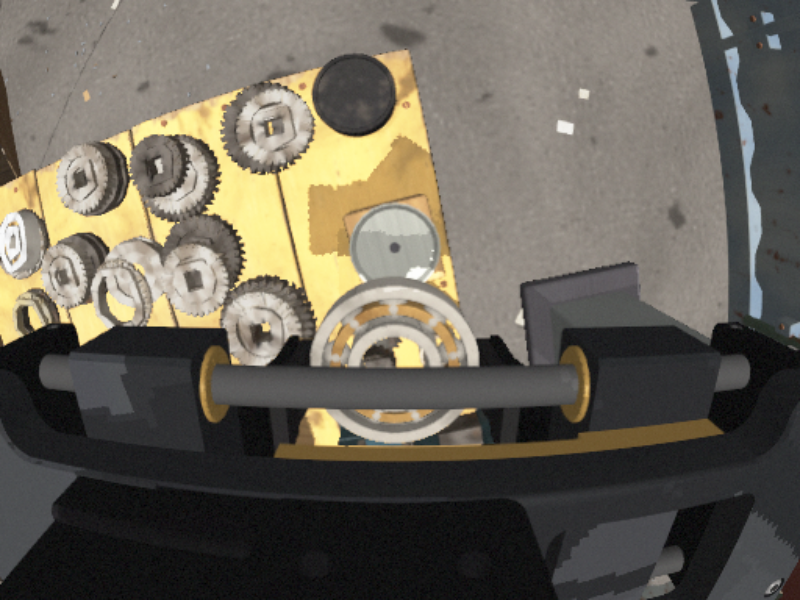

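Seat at (395,247) is clear of the held bearing; its centre measures (449.5,−436). Lowering to just above it.

Request:
drive_tool --slide '[[0.33,0.05,0.8],[0.33,0.05,2],[0.33,0.05,3.4],[0.33,0.05,4.8],[0.33,0.05,6.2],[0.33,0.05,7.4],[0.33,0.05,8.4],[0.33,0.05,8.9],[0.33,0.05,8.9],[0.33,0.05,8.9]]' --dr '[[0,0,0],[0,0,0],[0,0,0],[0,0,0],[0,0,0],[0,0,0],[0,0,0],[0,0,0],[0,0,0],[0,0,0]]' --fingers '[40,40,40,40,40,40,40,40,40,40]'

```text
t: 21.15
eef_pos: [449.6, -436.1, 111.2]
eef_rot: [[-0.201, -0.98, -0.0], [-0.98, 0.201, 0.0], [-0.0, 0.0, -1.0]]
contact_force: [0.2, 0.1, -0.6]
grip_width: 60.5
```

Run:
```python
from h import *
c=snap('wrist','w7'); P=fcloud(c); cv2.imwrite('pics/w7b.png',cv2.resize(c['image'][100:300,120:387],(800,600)))
print('seat',circ(P,(449.5,-436),47,73,90)); print('bearing',circ(P,(449.5,-436),45,100,125))
P0=fcloud(load('w6')); print(P0[158,253])
rel((449.5,-436,85,-101.5))
```

```text
seat [ 449. -439.   41.  447. -454. 3403.   77.]
bearing [ 447. -446.   39.  447. -444. 5846.  118.]
[ 448.56253033 -436.96199875   75.78459179]
t 21.2 pos [ 450.3 -437.   112.8] yaw -101.6 grip 60.4 F [ 0.8 -0.9 -1.1] tilt [ 0.002 -0.002] j [-51.  18.  93.   0.  69. 140.]
slide [-0.04  0.04  1.11] dr [-0.02 -0.01 -0.02]
```

View pics/w7b.png

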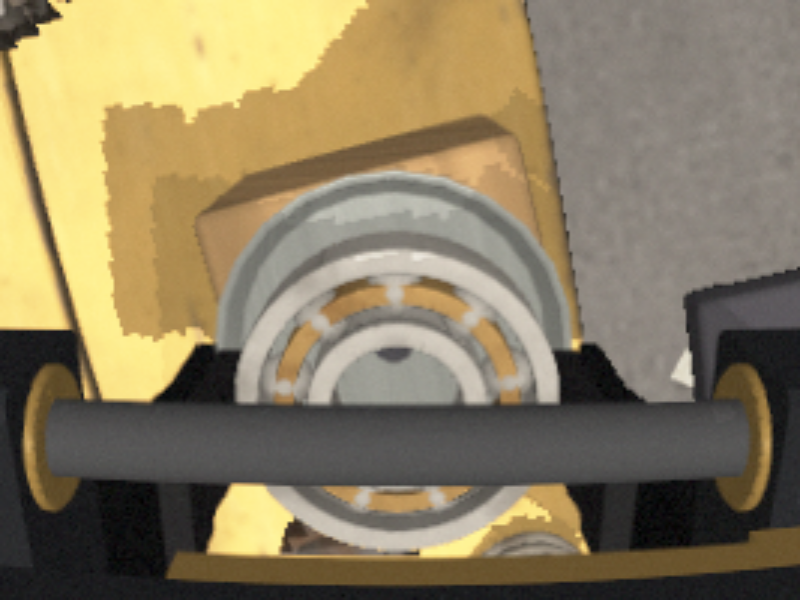

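Request:
drive_tool --slide '[[0.03,0.02,0.3],[0.03,0.02,0.6],[0.03,0.02,0.8],[0.03,0.02,0.9],[0.03,0.02,0.95],[0.03,0.02,1],[0.03,0.02,1],[0.03,0.02,1]]' --dr '[[0,0,0],[0,0,0],[0,0,0],[0,0,0],[0,0,0],[0,0,0],[0,0,0],[0,0,0]]' --fingers '[40,40,40,40,40,40,40,40]'

```text
t: 21.87
eef_pos: [449.0, -436.8, 86.1]
eef_rot: [[-0.201, -0.98, 0.0], [-0.98, 0.201, -0.0], [0.0, -0.0, -1.0]]
contact_force: [-0.1, 0.4, -2.2]
grip_width: 60.5
```

Run:
```python
from h import *
rel((449,-437,84.6,-101.5))
```

```text
t 21.9 pos [ 449.  -436.8   86.1] yaw -101.6 grip 60.5 F [-0.1  0.4 -2.2] tilt [ 0. -0.] j [-51.  20.  94.   0.  66. 140.]
slide [ 0.01 -0.    0.06] dr [-0.   -0.   -0.02]
```

Request:
drive_tool --slide '[[0,0,0.04],[0,0,0.05],[0,0,0.05],[0,0,0.05],[0,0,0.05],[0,0,0.05]]' --dr '[[0,0,0],[0,0,0],[0,0,0],[0,0,0],[0,0,0],[0,0,0]]' --fingers '[40,40,85,85,85,85]'

```text
t: 22.37
eef_pos: [449.1, -437.0, 85.2]
eef_rot: [[-0.201, -0.98, 0.001], [-0.98, 0.201, -0.001], [0.0, -0.001, -1.0]]
contact_force: [-0.5, -0.3, -0.4]
grip_width: 72.5
```

Request:
drive_tool --slide '[[0,0,0],[0,0,0],[0,0,-0.5],[0,0,-1.5],[0,0,-3],[0,0,-4.5],[0,0,-6],[0,0,-7.5],[0,0,-9],[0,0,-10]]' --dr '[[0,0,0],[0,0,0],[0,0,0],[0,0,0],[0,0,0],[0,0,0],[0,0,0],[0,0,0],[0,0,0],[0,0,0]]' --fingers '[85,85,85,85,85,85,85,85,85,85]'

```text
t: 23.2
eef_pos: [449.3, -437.2, 340.9]
eef_rot: [[-0.201, -0.98, 0.004], [-0.98, 0.201, -0.005], [0.004, -0.005, -1.0]]
contact_force: [0.6, -0.4, -0.4]
grip_width: 74.0
```

Run:
```python
from h import *
c=snap('wrist','w8'); P=fcloud(c); cv2.imwrite('pics/w8b.png',cv2.resize(c['image'][80:300,120:413],(800,600)))
print('bearing top',circ(P,(449,-437),38,88,98)); print('high',circ(P,(449,-437),45,98,130))
m=(np.hypot(P[...,0]-449,P[...,1]+437)<34)&(P[...,2]>86)&(P[...,2]<100); Q=P[m]; A=np.c_[Q[:,:2]-Q[:,:2].mean(0),np.ones(len(Q))]; print('plane',np.linalg.lstsq(A,Q[:,2],rcond=None)[0])
rel()
```

```text
bearing top [ 447. -438.   31.  447. -439. 1057.   93.]
high None
plane [ 3.72165936e-03 -8.81477228e-04  9.16511277e+01]
t 23.2 pos [ 450.4 -438.5  346.1] yaw -101.6 grip 74.0 F [-0.6  0.5  3.1] tilt [ 0.008 -0.011] j [-51.  10.  78.  -0.  92. 140.]
```

View pics/w8b.png

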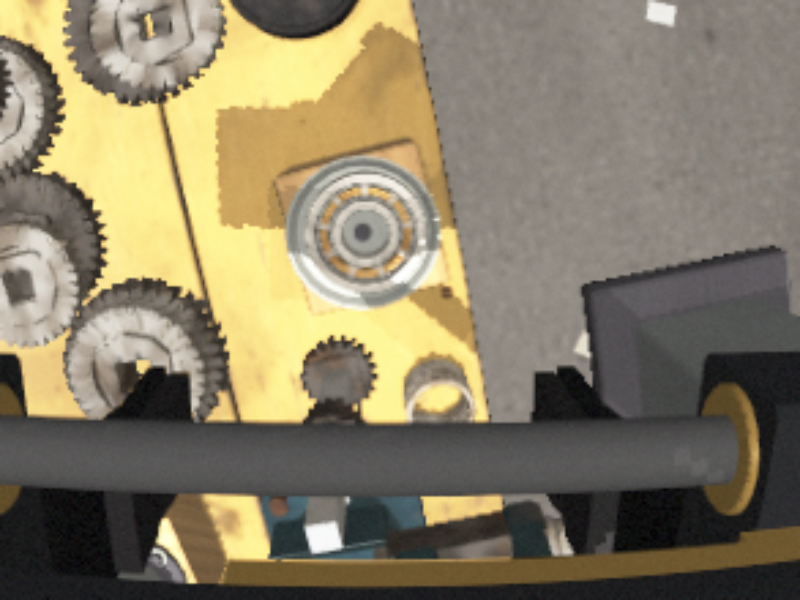

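The bearing is flat and centred in the seat, with its top at 93 mm (76+17). Next the bushings: swing back and turn so the camera ends on the robot side.

Request:
drive_tool --slide '[[-1,0.2,0],[-2.3,0.5,0],[-3.6,0.7,0],[-5,1,0],[-6.4,1.3,0],[-7.8,1.6,0],[-9.2,1.9,0],[-10.6,2.2,0],[-12,2.5,0],[-13.2,2.7,0]]' --dr '[[0,0,-1.1],[0,0,-2.2],[0,0,-3.3],[0,0,-4.4],[0,0,-5.5],[0,0,-6.6],[0,0,-7.7],[0,0,-8.8],[0,0,-9.9],[0,0,-11]]' --fingers '[100,100,100,100,100,100,100,100,100,100]'

```text
t: 24.08
eef_pos: [448.6, -97.7, 335.6]
eef_rot: [[0.816, -0.577, 0.001], [-0.577, -0.816, -0.0], [0.001, -0.001, -1.0]]
contact_force: [1.5, -0.7, 0.8]
grip_width: 86.7
```

Run:
```python
from h import *
P=fcloud(load('w1'))
c0,s0=np.cos(np.radians(-7.3)),np.sin(np.radians(-7.3))
d=P-np.array([558.8,180.5,0]); tx=d[...,0]*c0+d[...,1]*s0; ty=-d[...,0]*s0+d[...,1]*c0
for nm,cx in(('far',27),('near',-27)):
  for sg in(-1,1):
    m=(abs(tx-cx)<15)&(sg*ty>33)&(sg*ty<65)&(P[...,2]<250); print('finger',nm,sg,np.nanmax(P[m][:,2]))
    m=(abs(tx-cx)<45)&(sg*ty>33)&(sg*ty<110)&(P[...,2]<250); print('body',nm,sg,np.nanmax(P[m][:,2]))
rel((450,180,340,80))
```

```text
finger far -1 88.27003766773115
body far -1 132.09356810522885
finger far 1 87.32556566268437
body far 1 91.97584872510892
finger near -1 87.5613163473807
body near -1 131.76989216446248
finger near 1 87.40908137324679
body near 1 92.00013154514741
t 24.1 pos [448.6 -97.7 335.6] yaw -35.3 grip 86.7 F [ 1.5 -0.7  0.8] tilt [ 0.001 -0.   ] j [-22. -14. 102.   0.  92. 103.]
slide [-6.37 -9.1  -0.18] dr [ 1.000e-02 -1.000e-02 -1.921e+01]
```

Request:
drive_tool --slide '[[-0.6,-0.9,0],[-1.3,-1.8,0],[-1.9,-2.7,0],[-2.6,-3.7,0],[-3.2,-4.6,0],[-3.9,-5.6,0],[-4.5,-6.5,0],[-5.2,-7.4,0],[-5.8,-8.3,0],[-6.4,-9.1,0]]' --dr '[[0,0,-1.1],[0,0,-2.2],[0,0,-3.3],[0,0,-4.4],[0,0,-5.5],[0,0,-6.6],[0,0,-7.7],[0,0,-8.8],[0,0,-9.9],[0,0,-11]]' --fingers '[100,100,100,100,100,100,100,100,100,100]'

```text
t: 24.92
eef_pos: [451.3, 179.9, 335.6]
eef_rot: [[0.86, 0.511, 0.001], [0.511, -0.86, 0.0], [0.001, 0.0, -1.0]]
contact_force: [-0.7, 0.8, 0.3]
grip_width: 87.4
```

Request:
drive_tool --slide '[[0.4,-0.5,0],[0.8,-1,0],[1.2,-1.5,0],[1.6,-2,0],[2,-2.5,0],[2.4,-3,0],[2.8,-3.5,0],[3.2,-4,0],[3.5,-4.4,0],[3.75,-4.75,0]]' --dr '[[0,0,-1.1],[0,0,-2.2],[0,0,-3.3],[0,0,-4.4],[0,0,-5.5],[0,0,-6.6],[0,0,-7.7],[0,0,-8.8],[0,0,-9.9],[0,0,-11]]' --fingers '[100,100,100,100,100,100,100,100,100,100]'

```text
t: 25.75
eef_pos: [472.3, 329.1, 335.4]
eef_rot: [[-0.117, 0.993, 0.0], [0.993, 0.117, 0.0], [0.0, 0.0, -1.0]]
contact_force: [-0.7, -0.8, 0.9]
grip_width: 86.7
```

Run:
```python
from h import *
rel((495,358,330,172.7))
```

```text
t 25.8 pos [472.3 329.1 335.4] yaw 96.7 grip 86.7 F [-0.7 -0.8  0.9] tilt [0. 0.] j [27.  3. 86.  0. 91. 20.]
slide [1.04 1.04 0.21] dr [ 1.000e-02  0.000e+00 -1.266e+01]
```

Request:
drive_tool --slide '[[0.2,0.2,0],[0.4,0.4,0],[0.6,0.6,0],[0.8,0.8,0],[1,1,0],[1.04,1.04,0],[1.04,1.04,0],[1.04,1.04,0],[1.04,1.04,0],[1.04,1.04,0]]' --dr '[[0,0,-1.1],[0,0,-2.2],[0,0,-3.3],[0,0,-4.4],[0,0,-5.5],[0,0,-6.6],[0,0,-7.7],[0,0,-8.8],[0,0,-9.9],[0,0,-11]]' --fingers '[100,100,100,100,100,100,100,100,100,100]'

```text
t: 26.58
eef_pos: [495.3, 356.8, 335.4]
eef_rot: [[-0.955, 0.297, 0.0], [0.297, 0.955, 0.0], [-0.0, 0.0, -1.0]]
contact_force: [-0.2, -0.2, -1.2]
grip_width: 86.8
```

Request:
drive_tool --slide '[[0,0,0.6],[0,0,1.5],[0,0,2.8],[0,0,4.2],[0,0,5.6],[0,0,7],[0,0,8],[0,0,8.6],[0,0,8.6],[0,0,8.6]]' --dr '[[0,0,-1.1],[0,0,-1.7],[0,0,-1.7],[0,0,-1.7],[0,0,-1.7],[0,0,-1.7],[0,0,-1.7],[0,0,-1.7],[0,0,-1.7],[0,0,-1.7]]' --fingers '[100,100,100,100,100,100,100,100,100,100]'

```text
t: 27.42
eef_pos: [495.0, 356.6, 119.6]
eef_rot: [[-0.992, 0.129, -0.001], [0.129, 0.992, -0.001], [0.001, -0.001, -1.0]]
contact_force: [0.8, 0.4, 0.5]
grip_width: 87.1
```

Run:
```python
from h import *
c=snap('wrist','w9'); P=fcloud(c); 
print('b1',circ(P,(495,358),30,38,58)); print('b2',circ(P,(428,325),30,38,58))
rel((495,358,19,172.7))
```

```text
b1 [ 495.  359.   20.  493.  359. 1689.   48.]
b2 [ 428.  326.   20.  428.  327. 1746.   48.]
t 27.5 pos [496.  357.2 121.1] yaw 172.6 grip 86.8 F [ 0.9 -0.1  0.3] tilt [0.001 0.001] j [ 28.  16.  95.   0.  69. -54.]
slide [0.05 0.02 4.08] dr [ 0.01  0.01 -0.02]
```

Request:
drive_tool --slide '[[0,0.06,1],[0,0.06,2],[0,0.06,3],[0,0.06,3.7],[0,0.06,4.05],[0,0.06,4.05],[0,0.06,4.05],[0,0.06,4.05]]' --dr '[[0,0,0],[0,0,0],[0,0,0],[0,0,0],[0,0,0],[0,0,0],[0,0,0],[0,0,0]]' --fingers '[100,100,100,100,100,100,100,60]'

```text
t: 28.13
eef_pos: [497.3, 359.3, 20.9]
eef_rot: [[-0.992, 0.129, 0.003], [0.129, 0.992, 0.002], [-0.003, 0.002, -1.0]]
contact_force: [-0.3, 0.3, 0.1]
grip_width: 84.9
```

Request:
drive_tool --slide '[[0,0,0],[0,0,0],[0,0,0],[0,0,0],[0,0,0],[0,0,0],[0,0,0],[0,0,0],[0,0,0],[0,0,0]]' --dr '[[0,0,0],[0,0,0],[0,0,0],[0,0,0],[0,0,0],[0,0,0],[0,0,0],[0,0,0],[0,0,0],[0,0,0]]' --fingers '[15,15,15,15,15,15,15,15,15,15]' --newtons 25

```text
t: 28.97
eef_pos: [495.6, 358.4, 18.5]
eef_rot: [[-0.992, 0.129, -0.0], [0.129, 0.992, 0.0], [0.0, 0.0, -1.0]]
contact_force: [0.1, 0.1, 0.6]
grip_width: 38.5
```

Run:
```python
from h import *
rel((495,358,19,172.7))
```

```text
t 29.0 pos [495.6 358.4  18.5] yaw 172.6 grip 38.5 F [0.1 0.1 0.6] tilt [-0.  0.] j [ 28.  24.  98.   0.  59. -54.]
slide [ 0.02 -0.02 -0.02] dr [ 0.   -0.   -0.02]
```

Request:
drive_tool --slide '[[0,0,-0.4],[0,0,-1.4],[0,0,-2.8],[0,0,-4.2],[0,0,-5.6],[0,0,-7],[0,0,-7.2],[0,0,-7.2]]' --dr '[[0,0,0],[0,0,0],[0,0,0],[0,0,0],[0,0,0],[0,0,0],[0,0,0],[0,0,0]]' --fingers '[15,15,15,15,15,15,15,15]'

```text
t: 29.63
eef_pos: [497.5, 359.3, 202.9]
eef_rot: [[-0.992, 0.129, 0.006], [0.129, 0.992, 0.003], [-0.006, 0.004, -1.0]]
contact_force: [0.2, -0.0, -2.5]
grip_width: 39.0
```

Request:
drive_tool --slide '[[-0.5,-0.8,0],[-1.1,-1.7,0],[-1.8,-2.7,0],[-2.4,-3.7,0],[-3.1,-4.7,0],[-3.8,-5.7,0],[-4.3,-6.4,0],[-4.42,-6.7,0],[-4.42,-6.7,0],[-4.42,-6.7,0]]' --dr '[[0,0,0],[0,0,0],[0,0,0],[0,0,0],[0,0,0],[0,0,0],[0,0,0],[0,0,0],[0,0,0],[0,0,0]]' --fingers '[15,15,15,15,15,15,15,15,15,15]'

```text
t: 30.47
eef_pos: [582.4, 178.0, 196.7]
eef_rot: [[-0.991, 0.13, -0.003], [0.13, 0.992, 0.0], [0.003, -0.0, -1.0]]
contact_force: [-0.8, 0.0, -2.0]
grip_width: 38.5
```

Run:
```python
from h import *
c=snap('wrist','w10'); P=fcloud(c); cv2.imwrite('pics/w10b.png',cv2.resize(c['image'],(800,600)))
m=(P[...,0]>480)&(P[...,0]<650)&(P[...,1]>120)&(P[...,1]<240)&(P[...,2]>66)&(P[...,2]<95)
m=cv2.morphologyEx(m.astype(np.uint8),cv2.MORPH_OPEN,np.ones((7,7)))
Q=P[m>0]; print(cv2.minAreaRect(Q[:,:2].astype(np.float32)))
print('brim corners px',proj(c,[(558.8+a*.992+b*.127,180.5-a*.127+b*.992,87) for a,b in((-59,-32),(-59,32),(59,32),(59,-32))])*1.5625)
rel((583.6,177.3,100,172.7))
```

```text
((553.7536010742188, 180.6822967529297), (67.04847717285156, 109.34739685058594), 82.55132293701172)
brim corners px [[339.88357732 157.58801808]
 [449.99446918 157.23550426]
 [446.58529739 350.14913158]
 [344.51483577 350.48729769]]
t 30.5 pos [582.3 178.7 197.1] yaw 172.6 grip 38.4 F [-0.9 -0.2 -1.8] tilt [-0.003  0.   ] j [ 10.  12.  91.   0.  77. -73.]
slide [-0.07 -0.05  3.89] dr [-0.   -0.03 -0.02]
```

View pics/w10b.png

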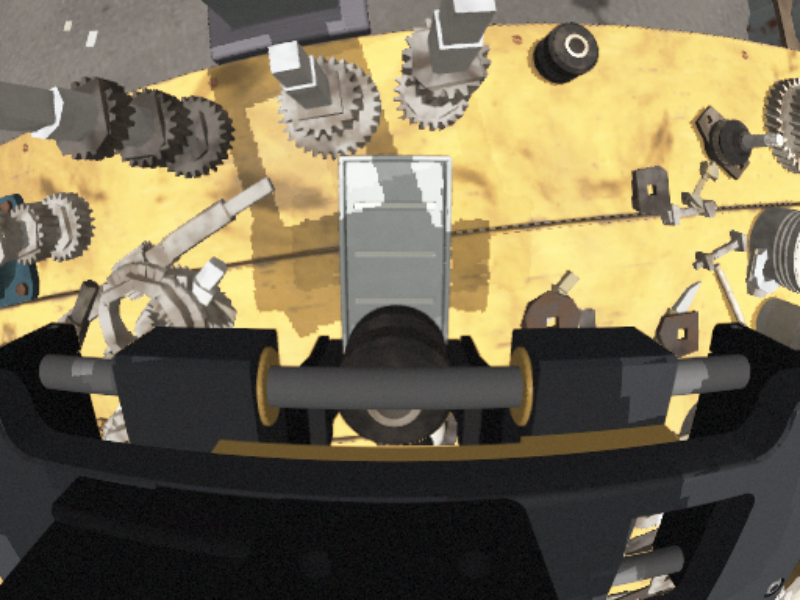

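The tray's near corners at (340,157) and (451,157) match the predicted rim, and the bushing hangs straight. Lowering it into the far slot.

Request:
drive_tool --slide '[[-0.04,-0.05,1],[-0.04,-0.05,2],[-0.04,-0.05,3],[-0.04,-0.05,3.6],[-0.04,-0.05,3.9],[-0.04,-0.05,4],[-0.04,-0.05,4.05],[-0.04,-0.05,4.1],[-0.04,-0.05,4.1],[-0.04,-0.05,4.1]]' --dr '[[0,0,0],[0,0,0],[0,0,0],[0,0,0],[0,0,0],[0,0,0],[0,0,0],[0,0,0],[0,0,0],[0,0,0]]' --fingers '[15,15,15,15,15,15,15,15,15,15]'

```text
t: 31.35
eef_pos: [585.2, 176.9, 97.3]
eef_rot: [[-0.992, 0.129, 0.002], [0.129, 0.992, 0.0], [-0.002, 0.001, -1.0]]
contact_force: [0.7, -0.2, -1.2]
grip_width: 38.2
```

Run:
```python
from h import *
rel((583.6,177.3,91.5,172.7))
```

```text
t 31.4 pos [585.2 176.9  97.3] yaw 172.6 grip 38.2 F [ 0.7 -0.2 -1.2] tilt [0.002 0.   ] j [  9.  17.  96.   0.  67. -73.]
slide [0.07 0.01 0.23] dr [ 0.01  0.02 -0.02]
```

Request:
drive_tool --slide '[[0,0,0.03],[0,0,0.06],[0,0,0.1],[0,0,0.13],[0,0,0.13],[0,0,0.13]]' --dr '[[0,0,0],[0,0,0],[0,0,0],[0,0,0],[0,0,0],[0,0,0]]' --fingers '[15,15,15,15,15,15]'

```text
t: 31.85
eef_pos: [584.3, 176.5, 92.6]
eef_rot: [[-0.992, 0.129, -0.0], [0.129, 0.992, -0.0], [0.0, -0.0, -1.0]]
contact_force: [-0.2, -0.4, -2.2]
grip_width: 38.6
```

Run:
```python
from h import *
rel((583.6,177.3,91.5,172.7))
```

```text
t 31.9 pos [584.3 176.5  92.6] yaw 172.6 grip 38.6 F [-0.2 -0.4 -2.2] tilt [-0. -0.] j [  9.  18.  96.  -0.  66. -73.]
slide [0.03 0.03 0.04] dr [-0.   -0.   -0.02]
```

Request:
drive_tool --slide '[[0,0,0.04],[0,0,0.05],[0,0,0.05],[0,0,0.05],[0,0,0.05],[0,0,0.05],[0,0,0.05],[0,0,0.05]]' --dr '[[0,0,0],[0,0,0],[0,0,0],[0,0,0],[0,0,0],[0,0,0],[0,0,0],[0,0,0]]' --fingers '[15,15,75,75,75,75,75,75]'

```text
t: 32.52
eef_pos: [584.5, 176.6, 91.6]
eef_rot: [[-0.992, 0.129, 0.0], [0.129, 0.992, 0.0], [-0.0, 0.0, -1.0]]
contact_force: [0.5, 0.6, -1.0]
grip_width: 63.3
```

Request:
drive_tool --slide '[[0,0,-0.5],[0,0,-1.3],[0,0,-2.6],[0,0,-4],[0,0,-5.2],[0.8,0.6,-6],[1.8,1.4,-6.8],[2.8,2.3,-7.5],[4,3.2,-8],[5,4,-8.5]]' --dr '[[0,0,0],[0,0,0],[0,0,0],[0,0,0],[0,0,0],[0,0,0.5],[0,0,1.5],[0,0,2.6],[0,0,3.7],[0,0,4.8]]' --fingers '[75,75,100,100,100,100,100,100,100,100]'

```text
t: 33.35
eef_pos: [472.0, 293.1, 306.5]
eef_rot: [[-0.803, 0.596, 0.002], [0.596, 0.803, 0.001], [-0.001, 0.002, -1.0]]
contact_force: [-0.2, 0.3, -0.8]
grip_width: 86.3
```

Run:
```python
from h import *
c=snap('wrist','w11'); P=fcloud(c)
print('b in tray',circ(P,(584,177),26,110,135)); print('b2',circ(P,(428,326),30,38,58))
rel((428,326,300,90))
```

```text
b in tray [583. 177.  20. 574. 181. 359. 121.]
b2 [429. 325.  20. 428. 325. 542.  48.]
t 33.4 pos [469.3 297.5 309.5] yaw 143.1 grip 87.1 F [-1.6  3.   1.8] tilt [0.003 0.006] j [ 24.   0.  92.   0.  88. -29.]
slide [ 2.01 -0.09  0.38] dr [ 0.05 -0.04  8.84]
```

Request:
drive_tool --slide '[[0.3,0,0],[0.7,0,0],[1.1,0,0],[1.5,-0.1,0],[1.9,-0.1,0],[2,-0.1,0],[2,-0.1,0],[2,-0.1,0],[2,-0.1,0]]' --dr '[[0,0,1.1],[0,0,2.2],[0,0,3.3],[0,0,4.4],[0,0,5.5],[0,0,6.6],[0,0,7.7],[0,0,8.8],[0,0,8.8]]' --fingers '[100,100,100,100,100,100,100,100,100]'

```text
t: 34.15
eef_pos: [431.6, 319.4, 305.0]
eef_rot: [[-0.014, 1.0, 0.001], [1.0, 0.014, 0.0], [0.0, 0.001, -1.0]]
contact_force: [-0.5, -0.1, -0.7]
grip_width: 86.6
```

Request:
drive_tool --slide '[[0,0,0.6],[0,0,1.6],[0,0,3],[0,0,4.4],[0,0,5.8],[0,0,7],[0,0,7.5],[0,0,7.5],[0,0,7.5],[0,0,7.5]]' --dr '[[0,0,0],[0,0,0],[0,0,0],[0,0,0],[0,0,0],[0,0,0],[0,0,0],[0,0,0],[0,0,0],[0,0,0]]' --fingers '[100,100,100,100,100,100,100,100,100,100]'

```text
t: 34.98
eef_pos: [433.2, 320.3, 119.1]
eef_rot: [[-0.018, 1.0, 0.003], [1.0, 0.018, 0.002], [0.002, 0.003, -1.0]]
contact_force: [0.0, 0.0, 0.5]
grip_width: 87.1
```

Run:
```python
from h import *
rel((428.5,325.5,18.5,90))
```

```text
t 35.0 pos [433.2 320.3 119.1] yaw 91.0 grip 87.1 F [0.  0.  0.5] tilt [0.003 0.002] j [ 28.   6. 106.   0.  67.  27.]
slide [ 0.21 -0.2   4.02] dr [ 0.03 -0.02  0.17]
```

Request:
drive_tool --slide '[[0.22,-0.16,1],[0.22,-0.16,2],[0.22,-0.16,3],[0.22,-0.16,3.6],[0.22,-0.16,3.9],[0.22,-0.16,3.95],[0.22,-0.16,3.95],[0.22,-0.16,3.95],[0.22,-0.16,3.95]]' --dr '[[0,0,0],[0,0,0],[0,0,0],[0,0,0],[0,0,0],[0,0,0],[0,0,0],[0,0,0],[0,0,0]]' --fingers '[100,100,100,100,100,100,100,100,100]'

```text
t: 35.73
eef_pos: [428.9, 325.6, 19.6]
eef_rot: [[-0.017, 1.0, 0.003], [1.0, 0.017, 0.002], [0.002, 0.003, -1.0]]
contact_force: [0.3, -0.5, -0.6]
grip_width: 87.2
```

Run:
```python
from h import *
rel((428.5,325.5,18.5,90))
```

```text
t 35.7 pos [428.9 325.6  19.6] yaw 91.0 grip 87.2 F [ 0.3 -0.5 -0.6] tilt [0.003 0.002] j [ 29.  15. 109.  -0.  56.  28.]
slide [-0.01 -0.02  0.05] dr [ 0.03 -0.01  0.16]
```

Request:
drive_tool --slide '[[0,0,0.03],[0,0,0.03],[0,0,0.03],[0,0,0.03],[0,0,0.03],[0,0,0.03],[0,0,0.03],[0,0,0.03],[0,0,0.03],[0,0,0.03]]' --dr '[[0.03,-0.02,0],[0.03,-0.02,0],[0.03,-0.02,0],[0.03,-0.02,0],[0.03,-0.02,0],[0.03,-0.02,0],[0.03,-0.02,0],[0.03,-0.02,0],[0.03,-0.02,0],[0.03,-0.02,0]]' --fingers '[60,50,40,30,15,15,15,15,15,15]' --newtons 25

```text
t: 36.57
eef_pos: [427.6, 324.9, 17.1]
eef_rot: [[-0.017, 1.0, -0.003], [1.0, 0.017, -0.002], [-0.002, -0.003, -1.0]]
contact_force: [-0.6, -0.0, 0.7]
grip_width: 38.5
```

Request:
drive_tool --slide '[[0,0,0],[0,0,0],[0,0,-0.4],[0,0,-1.4],[0,0,-2.8],[0,0,-4.4],[0,0,-6],[0,0,-7.6],[0,0,-9.2],[0,0,-11]]' --dr '[[0,0,0],[0,0,0],[0,0,0],[0,0,0],[0,0,0],[0,0,0],[0,0,0],[0,0,0],[0,0,0],[0,0,0]]' --fingers '[15,15,15,15,15,15,15,15,15,15]'

```text
t: 37.4
eef_pos: [427.2, 325.0, 290.7]
eef_rot: [[-0.017, 1.0, -0.004], [1.0, 0.017, -0.003], [-0.002, -0.004, -1.0]]
contact_force: [1.0, -0.3, -2.1]
grip_width: 37.6
```

Run:
```python
from h import *
rel((470,300,300,172.7),(534,183.7,300,172.7))
```

```text
t 37.4 pos [427.2 325.  290.7] yaw 91.0 grip 37.6 F [ 1.  -0.3 -2.1] tilt [-0.004 -0.003] j [29. -1. 95. -0. 86. 28.]
slide [-1.03  1.69 -0.38] dr [-5.000e-02 -1.000e-02 -1.362e+01]
slide [-5.72  4.17 -0.38] dr [-5.000e-02 -1.000e-02 -1.362e+01]
```

Request:
drive_tool --slide '[[-0.5,0.4,0],[-1.1,0.8,0],[-1.7,1.2,0],[-2.3,1.6,0],[-2.9,2.1,0],[-3.5,2.5,0],[-4.1,3,0],[-4.7,3.4,0],[-5.3,3.8,0],[-5.72,4.17,0]]' --dr '[[0,0,-1.1],[0,0,-2.2],[0,0,-3.3],[0,0,-4.4],[0,0,-5.5],[0,0,-6.6],[0,0,-7.7],[0,0,-8.8],[0,0,-9.9],[0,0,-11]]' --fingers '[15,15,15,15,15,15,15,15,15,15]'

```text
t: 38.23
eef_pos: [534.9, 182.9, 288.8]
eef_rot: [[-0.922, 0.386, -0.004], [0.386, 0.922, -0.003], [0.003, -0.004, -1.0]]
contact_force: [0.4, -0.3, -2.3]
grip_width: 37.6
```

Request:
drive_tool --slide '[[0,0,0],[0,0,0],[0,0,0.6],[0,0,1.4],[0,0,2.4],[0,0,3.4],[0,0,3.8],[0,0,3.8],[0,0,3.8],[0,0,3.8]]' --dr '[[0,0,-1.1],[0,0,-2.2],[0,0,-2.6],[0,0,-2.6],[0,0,-2.6],[0,0,-2.6],[0,0,-2.6],[0,0,-2.6],[0,0,-2.6],[0,0,-2.6]]' --fingers '[15,15,15,15,15,15,15,15,15,15]'

```text
t: 39.07
eef_pos: [535.6, 184.3, 195.6]
eef_rot: [[-0.992, 0.129, -0.001], [0.129, 0.992, -0.002], [0.0, -0.002, -1.0]]
contact_force: [0.5, 0.3, -1.2]
grip_width: 37.8
```

Run:
```python
from h import *
rel((534,183.7,100,172.7))
```

```text
t 39.1 pos [535.6 184.3 195.6] yaw 172.6 grip 37.8 F [ 0.5  0.3 -1.2] tilt [-0.001 -0.002] j [ 11.   6.  98.  -0.  76. -72.]
slide [ 0.06 -0.03  3.82] dr [-0.02 -0.   -0.02]
```

Request:
drive_tool --slide '[[0.08,-0.03,1],[0.08,-0.03,2],[0.08,-0.03,3],[0.08,-0.03,3.6],[0.08,-0.03,3.9],[0.08,-0.03,3.95],[0.08,-0.03,3.95],[0.08,-0.03,3.95],[0.08,-0.03,3.95],[0.08,-0.03,3.95]]' --dr '[[-0.02,0,0],[-0.02,0,0],[-0.02,0,0],[-0.02,0,0],[-0.02,0,0],[-0.02,0,0],[-0.02,0,0],[-0.02,0,0],[-0.02,0,0],[-0.02,0,0]]' --fingers '[15,15,15,15,15,15,15,15,15,15]'

```text
t: 39.9
eef_pos: [533.4, 183.6, 96.4]
eef_rot: [[-0.992, 0.129, -0.0], [0.129, 0.992, 0.0], [0.0, 0.0, -1.0]]
contact_force: [0.1, -0.8, -2.1]
grip_width: 38.1
```

Run:
```python
from h import *
c=snap('wrist','w12'); cv2.imwrite('pics/w12b.png',cv2.resize(c['image'],(800,600)))
rel((534,183.7,90.3,172.7))
```

```text
t 40.0 pos [533.1 183.5  96.1] yaw 172.6 grip 38.1 F [-0.3 -0.3 -2. ] tilt [-0.001  0.   ] j [ 11.  12. 103.   0.  65. -72.]
slide [-0.04  0.01  0.23] dr [ 0.   -0.01 -0.02]
```

View pics/w12b.png

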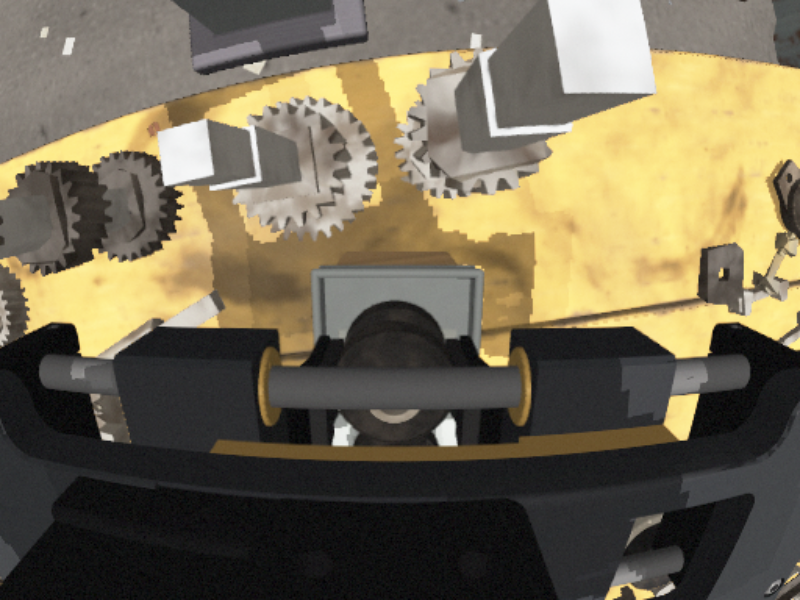

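The bushing hangs at (393,350), inside the tray rim (315–480). Lowering the rest of the way.

Request:
drive_tool --slide '[[0,0,0.05],[0,0,0.1],[0,0,0.15],[0,0,0.2],[0,0,0.22],[0,0,0.22]]' --dr '[[0,0,0],[0,0,0],[0,0,0],[0,0,0],[0,0,0],[0,0,0]]' --fingers '[15,15,15,15,15,15]'

```text
t: 40.45
eef_pos: [532.4, 183.3, 90.0]
eef_rot: [[-0.992, 0.129, -0.003], [0.129, 0.992, -0.0], [0.003, -0.001, -1.0]]
contact_force: [-2.3, -1.1, 3.5]
grip_width: 37.7
```

Run:
```python
from h import *
rel((534,183.7,90.3,172.7))
```

```text
t 40.5 pos [532.4 183.3  90. ] yaw 172.6 grip 37.7 F [-2.3 -1.1  3.5] tilt [-0.003 -0.   ] j [ 11.  12. 103.   0.  65. -72.]
slide [-0.06  0.02 -0.01] dr [-0.   -0.03 -0.02]
```

Request:
drive_tool --slide '[[0,0,-0.02],[0,0,-0.02],[0,0,-0.02],[0,0,-0.02],[0,0,-0.02],[0,0,-0.02],[0,0,-0.02],[0,0,-0.02]]' --dr '[[0,0,0],[0,0,0],[0,0,0],[0,0,0],[0,0,0],[0,0,0],[0,0,0],[0,0,0]]' --fingers '[75,75,75,75,75,75,75,75]'

```text
t: 41.12
eef_pos: [532.3, 183.3, 89.8]
eef_rot: [[-0.992, 0.129, -0.003], [0.129, 0.992, -0.0], [0.003, -0.0, -1.0]]
contact_force: [0.0, 0.2, 0.9]
grip_width: 65.1
```

Request:
drive_tool --slide '[[0,0,-0.5],[0,0,-1.3],[0,0,-2.6],[0,0,-4],[0,0,-5.4],[0.2,0,-6.8],[0.7,0,-8],[1.2,0,-9],[1.6,0,-9.5],[2,0,-9.5]]' --dr '[[0,0,0],[0,0,0],[0,0,0],[0,0,0],[0,0,0],[0,0,0],[0,0,0],[0,0,0],[0,0,0],[0,0,0]]' --fingers '[75,75,75,75,75,75,75,75,75,75]'

```text
t: 41.95
eef_pos: [484.2, 190.2, 331.9]
eef_rot: [[-0.992, 0.129, 0.004], [0.129, 0.992, 0.002], [-0.004, 0.002, -1.0]]
contact_force: [-0.0, -0.1, -0.2]
grip_width: 65.5
```

Run:
```python
from h import *
w=snap('wrist','w13'); s=snap('scene','s13'); W=fcloud(w); S=cloud(s)
for nm,q in (('far',(584,177)),('near',(533,183.5))): print(nm,circ(W,q,24,110,135),'scene',circ(S,q,24,110,135))
print('pin',circ(S,(641,-246),22,150,185),'brg',circ(S,(449,-437),38,88,99))
a=cv2.resize(w['image'][60:260,150:400],(500,400)); b=cv2.resize(s['image'][165:345,165:315],(300,360)); o=np.zeros((400,800,3),np.uint8); o[:,:500]=a; o[:360,500:]=b; cv2.imwrite('pics/fin.png',o)
rel()
```

```text
far [576. 178.  19. 569. 179. 171. 120.] scene [584. 174.  20. 584. 172.  67. 120.]
near [530. 183.  20. 528. 183. 680. 121.] scene [529. 182.  20. 530. 179.  64. 119.]
pin [ 640. -246.   13.  641. -249.   79.  165.] brg [ 448. -437.   32.  448. -438.  275.   92.]
t 42.0 pos [482.2 190.1 327.3] yaw 172.6 grip 65.1 F [0.4 0.2 0.4] tilt [-0.003  0.   ] j [ 13.  -5.  95.   0.  90. -70.]
```

View pics/fin.png

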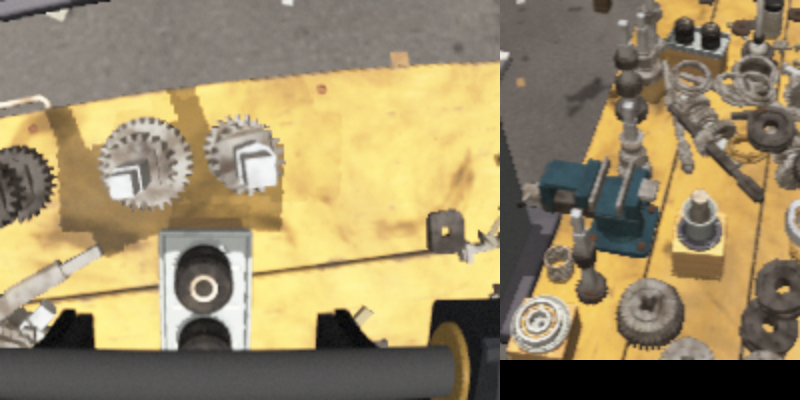

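Left: both bushings stand upright in the tray at (204,285) and (204,340). Right: the pin is in its socket at (700,205), the bearing in its seat at (540,322), and the spring stands at (558,262).

```bash
python3 -c "
from h import *
print(bot.job_done()); rel()"
```

```text
the job is handed in; nothing more can be done
None
the job is handed in; nothing more can be done
```

All four parts are in their holders and let go, placed in the order asked: pin, bearing, then the two bushings. I handed the job in at about 42 s of the 128 s allowed, with the gripper clear above the tray.

My last checks, from the wrist and scene cameras:

| Part | Top measured | Expected on the floor | Result |
|---|---|---|---|
| Pin in socket | 165–166 mm | 166 mm | upright and down |
| Bearing in seat | 92–93 mm | 93 mm | flat and centred |
| Both bushings in tray | 119–121 mm | 123 mm | upright, about 50–55 mm between centres |

- **Bushing height:** the cameras read the bushings about 2 mm low. They also read 48 mm for the 50 mm height on the table, so I took them as down on the floor. The second one also showed light floor contact before release.
- **Disagreement:** the wrist view gave the far bushing's centre about 8 mm off the scene view, because the gripper partly hid it. I trusted the scene view.
- **Bystanders:** the spring is seen standing in the final picture. I did not identify the jar or check it separately. No force reading showed an unplanned contact.

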